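Put the baking things back into the drawer organiser trays

TASK

Baking is done: put the five loose things in front back into the three bamboo organiser trays. Stand the two loose spice jars upright in the empty bays of the spice box, one jar to a bay, setting the glass down gently; lay the teaspoon flat in the long narrow tray; and put the measuring cups away as a nested set in the wide tray, the large cup flat on the tray's floor along its length and the small cup inside it with both handles pointing the same way. Leave the jar already standing in the box in its bay and do not shift the kitchen timer.

Things in the scene. Friction and masses are not known exactly. Their poses are not given: they have to be found in the camera images.
- dark_jar: Loose small glass spice jar, round, 47 mm in diameter, 69 mm tall, dark grey contents, grey steel lid on top (46 mm in diameter, top 15 mm). Stands upright. Origin at the centre of its underside, z up along the jar. 0.08 to 0.17 kg.
- orange_jar: Loose small glass spice jar, round, 41 mm in diameter, 73 mm tall, orange-brown contents, grey steel lid on top (40 mm in diameter, top 15 mm). Stands upright. Origin at the centre of its underside, z up along the jar. 0.08 to 0.17 kg.
- large_cup: Loose large steel measuring cup, 136 mm long (y axis), 33 tall, open top. Origin on the underside plane, mid-length. Round cup 68 mm wide, its centre at y = +34 mm; flat handle from the rim (y = 0) to y = -68 mm, 18 mm wide, within z 27 to 33 mm. Inside about 60 mm wide at the rim (z = 31), floor 2 mm thick. 0.05 kg.
- small_cup: Loose small steel measuring cup, 112 mm long (y axis), 27 tall, open top. Origin on the underside plane, mid-length. Round cup 53 mm wide, its centre at y = +29 mm; flat handle from y = +3 to y = -56 mm, 18 mm wide, within z 21 to 27 mm. Centred inside, its origin lies 5 mm to +y of the large cup's; it leans 0.15 rad as its handle rests on the large rim. 0.035 kg.
- teaspoon: Loose steel teaspoon lying flat, bowl up, 135 mm long (its x axis), 29 mm wide at the bowl, 10 mm tall, near 20 mm wide to grip at its middle. Origin under the middle of its length, at the height of the surface it lies on; z up. 0.02 kg.
- spice_box: Spice box: fixed bamboo tray with three square bays in a row, 210 mm long (y axis) by 74 wide (x axis), walls 32 mm high, 6 thick, dividers 26 high. Bays 62 x 62 mm inside, centres at y = -68, 0, +68 mm, x = 0. Floor 5 mm above the origin (centre of the underside). The middle bay already holds a jar; either loose jar may go in either end bay.
- cup_tray: Measuring-cup tray: fixed wide undivided bamboo tray, 164 mm long (its y axis) by 98 mm wide (its x axis), inside 152 x 86 mm, walls 24 mm high and 6 mm thick. Inner floor 5 mm above the origin, which is the centre of the underside. Takes the large cup lying along its length, handle to either end.
- spoon_tray: Spoon tray: fixed long narrow undivided bamboo tray, 198 mm long (its y axis) by 70 mm wide (its x axis), inside 186 x 58 mm, walls 20 mm high and 6 mm thick. Inner floor 5 mm above the origin, which is the centre of the underside.
- jar_in_box: Glass spice jar with yellow contents that already stands in the middle bay of the spice box, 47 mm in diameter, 69 mm tall. Origin at the centre of its underside. It stays there, upright.
- kitchen_timer: Wind-up kitchen timer, red dial on a cream base, 63 mm in diameter, 49 mm tall, standing behind the trays. Origin at the centre of its underside. A bystander: leave it alone.
Mind the look-alikes: they are no part of the job. Leave any yellow look-alike of the large_cup alone.

How it is judged:
By the outcome, as a careful person would: the job done as asked, in the order asked, and still so for the second after the job is handed in, with the robot touching nothing.
It also fails if it takes over 144 s, if anything falls off the work surface, if the arm or the gripper's body presses on something with over 40 N, if the wrist force passes 120 N, or if a joint passes its speed limit or range.

ROBOT

A 6-joint arm with a two-finger parallel gripper is mounted at the origin on a cart in front of the work surface, level with it; the furniture and walls round the work are solid. World frame = base frame: x ahead of the robot, y to its left, z up, the work surface at z = 0. Lengths are in m, angles in rad, forces in N, time in s.
With the tool pointing down it reaches from about 0.3 to 0.875 m from the base axis. Payload 6.4 kg.
Tool frame: the origin (TCP) lies at the very end of the fingers, on their centre line; the grasp point (between the pads) lies 19 mm behind it; z points along the fingers, y is the line along which they close (so a half turn about z gives the same grasp; the last joint's range is limited). The gripper opens to 88 mm and grips with 3 to 60 N. Pads are 18 mm wide; open, the fingers measure 123 mm over their backs; the gripper's body (75 mm by 187 mm) begins 45 mm behind the grasp point.
Start: joints at [1.111, 0.181, 1.607, -0, 1.354, -0.206], TCP at [0.144, 0.557, 0.239] pointing down, gripper open.
Joint ranges: [-2.99, 2.99], [-0.89, 2.07], [0.3, 2.58], [-1.14, 4.28], [0, 2.63], [-3.12, 3.12]. Speed limits (rad/s): [2.57, 2.57, 3.01, 3.14, 3.14, 3.14].

INTERFACE

Orientations are given as a 3x3 rotation matrix whose columns are the frame's x, y, z axes.
In Python, from cell import arm gives the robot as it stands. The module is installed in compiled form; this text tells all that it offers.
- The arm moves only by the tool move_arm, never from a script. Its argument "commands" is a list of rows, each an object of numbers: "x", "y", "z": the shift along the tool's x, y, z in mm; "wx", "wy", "wz": the turn, a rotation vector about the tool's x, y, z in rad. In form: [{"x": .., "y": .., "z": .., "wx": .., "wy": .., "wz": ..}, ...]. A call has 1 to 8 rows; each row is the pose to reach, as a shift and turn from the pose commanded when the call began, along the tool's axes at that moment; what a row does not reach only later rows make up. A row lasts 1/10 s, in which the tool goes at most 50 mm and 8.59 degrees, less where a joint would pass 70% of its speed; a pose out of reach is approached as far as the arm can. A call with a gripper value outside its range is refused whole. "hand" is the finger opening in mm, from 0 to 88.1, set as the call begins (left out, the last holds). The fingers move at their own pace and stop on an object; "force" is the grip in N (left out, the last holds). Time passes only in rows, so rows that repeat a pose let the fingers close. It gives the time, the measured TCP pose, the force, the opening and the grip force at its end, in the units of the state.
- arm.read_state(): the state, without advancing time (a new reading comes with each control period).
- arm.grab_frame(name): name is "side" or "top" or "wrist"; returns (picture, depth): 420x560x3 uint8, blue, green, red; 420x560 float32, m along the optical axis (not along the pixel's ray), 0 where there is no reading.
- arm.camera_info(name): a dict with "vfov" (degrees; the focal length in pixels is half the picture's height over the tangent of half this angle, whatever the lens; pixels are square), "cx", "cy" (the principal point, pixels), "eye" and "attitude" of the camera in the world. Camera axes: x right, y up, looking along -z (the intrinsics and any distortion apply to the point x, -y, -z); pixel columns grow to the right and rows downward; lengths in m; the calibration is good to about 2 mm. A picture is of the moment at which its call begins: read the wrist's pose just before it. camera_info takes no time and is no camera call; for the wrist camera it gives the pose at the moment of the call.
- arm.finish_job(): hands the job in; it is judged then, once.
The state is a dict: "clock": time; "joint_positions": joint angles; "joint_velocities": joint speeds; "effort": joint torques, N m; "ee_pos": TCP position; "orientation": TCP orientation; "force": force on the tool from outside, world axes, zero at the start; "wrist_torque": the same for the moment, N m; "finger_gap": finger opening in m; "grip_force": force on a finger pad.
Only numpy, scipy, OpenCV 4.12 (cv2) and the standard library are available. Lean on these libraries where they do the work, as an engineer would, in place of code of your own. Each camera call takes 0.05 s, during which the arm holds its last target. There are 200 camera calls.

## Working session

There is one attempt and no reset: what is moved stays moved. The work goes in short steps, Python scripts to look and compute and a tool call to move; the robot and the scene stay as the last step left them, time stands still between calls to the robot, and variables do not carry over. Pictures are saved under pics/ and viewed, at most 17 in all, crops included, and the job is handed in when it is done.

Besides the shell and the picture viewer there is one more tool, called after "Request:" as name(argument=value, ...), one argument or row to a line, values as JSON. move_arm: Moves the arm, as the interface text tells. Its arguments: {"type":"object","properties":{"commands":{"type":"array"},"hand":{"type":"number"},"force":{"type":"number"}},"required":["commands"]}

```bash
mkdir -p pics; ls; python3 - <<'E'
from cell import arm
import cv2
for n in("top","side"):
    p,d=arm.grab_frame(n); cv2.imwrite(f"pics/{n}0.png",p); print(n,arm.camera_info(n),(d==0).mean())
print(arm.camera_info("wrist")); print(arm.read_state())
E
```

```text
pics
top {'vfov': 57.682207303157135, 'cx': 279.3779501815406, 'cy': 211.97688827819766, 'eye': array([ 0.33802744, -0.09634183,  1.20886759]), 'attitude': array([[ 0.01772417,  0.98236653, -0.18612321],
       [-0.99981765,  0.01609054, -0.0102842 ],
       [-0.00710803,  0.18627155,  0.98247259]])} 0.003966836734693877
side {'vfov': 56.04377228396434, 'cx': 280.47785003149806, 'cy': 213.96210749205875, 'eye': array([0.72120078, 0.75514292, 0.85251682]), 'attitude': array([[-0.97898945, -0.14248339,  0.14587032],
       [ 0.20388111, -0.67173907,  0.71217913],
       [-0.0034869 ,  0.72695605,  0.68667513]])} 0.004000850340136054
{'vfov': 65.28785198195041, 'cx': 280.6808069478505, 'cy': 211.41363874532095, 'eye': array([0.06849573, 0.57625419, 0.38459338]), 'attitude': array([[ 2.49916202e-01, -9.24318763e-01, -2.88403737e-01],
       [ 9.68267150e-01,  2.38330709e-01,  7.52143584e-02],
       [-7.86575454e-04, -2.98049151e-01,  9.54550200e-01]])}
{'clock': 0.1, 'joint_positions': array([ 1.11070260e+00,  1.81447999e-01,  1.60788302e+00, -2.10136705e-06,
        1.35378840e+00, -2.06301219e-01]), 'joint_velocities': array([-0.00078821, -0.00171506, -0.00164256, -0.00021547,  0.00346975,
        0.00147764]), 'effort': array([ 7.81353046e-04, -4.34824634e+01, -3.42691541e+01,  7.05520995e-02,
        3.40024300e-02, -8.35519950e-05]), 'ee_pos': array([0.14414139, 0.55615715, 0.23792284]), 'orientation': array([[-9.67967184e-01,  2.51075831e-01, -6.76096339e-04],
       [ 2.51076549e-01,  9.67966266e-01, -1.36891405e-03],
       [ 3.10737217e-04, -1.49481581e-03, -9.99998834e-01]]), 'force': array([-0.6825476 , -0.12321693, -0.17178009]), 'wrist_torque': array([0.01495914, 0.01282007, 0.03750386]), 'grip_force': 0.0, 'finger_gap': 0.08799996114506109}
```

View pics/top0.png

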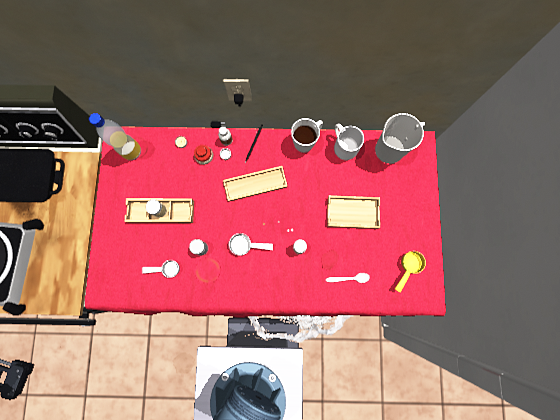

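View pics/side0.png

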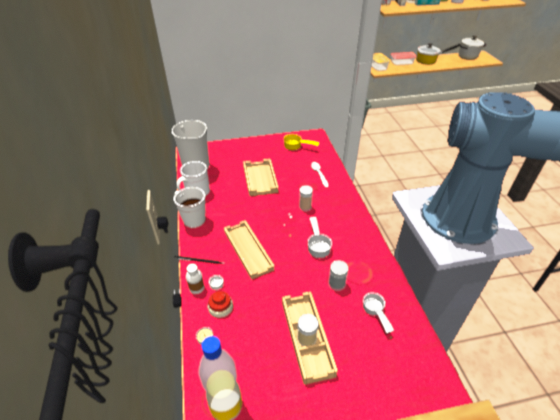

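```bash
cat > h.py <<'E'
from cell import arm
import cv2, numpy as np
def cam(n):
    c=arm.camera_info(n); f=210/np.tan(np.radians(c['vfov'])/2); return c,f
def rays(c,f,uv):
    uv=np.asarray(uv,float).reshape(-1,2)
    v=np.c_[(uv[:,0]-c['cx'])/f,-(uv[:,1]-c['cy'])/f,-np.ones(len(uv))]
    return v@np.asarray(c['attitude']).T
def onplane(c,f,uv,z):
    r=rays(c,f,uv); e=np.asarray(c['eye']); return e+r*((z-e[2])/r[:,2])[:,None]
def cloud(c,f,d):
    v,u=np.mgrid[:d.shape[0],:d.shape[1]]
    r=rays(c,f,np.c_[u.ravel(),v.ravel()])
    P=np.asarray(c['eye'])+r*d.reshape(-1,1); P[d.ravel()==0]=np.nan
    return P.reshape(*d.shape,3)
E
python3 - <<'E'
from h import *
for n in("top","side"):
    c,f=cam(n); p,d=arm.grab_frame(n); P=cloud(c,f,d)
    hsv=cv2.cvtColor(p,cv2.COLOR_BGR2HSV)
    red=((hsv[...,0]<6)|(hsv[...,0]>172))&(hsv[...,1]>200)&(abs(P[...,2])<.03)
    print(n,f,'table z',np.percentile(P[red][:,2],[5,50,95]))
    A=np.c_[P[red][:,:2],np.ones(red.sum())]; print('plane',np.linalg.lstsq(A,P[red][:,2],rcond=None)[0])
    Q=P[red]; print('ext',Q.min(0),Q.max(0))
    m=((~red)&(P[...,2]>-.02)&(P[...,2]<.2)&(P[...,0]>.25)&(P[...,0]<.85)&(abs(P[...,1])<.6)).astype('u1')
    k,l,s,ce=cv2.connectedComponentsWithStats(m)
    for i in range(1,k):
        if s[i,4]<40: continue
        q=P[l==i]; uv=np.argwhere(l==i)[:,::-1].astype('f4')
        h=np.nanpercentile(q[:,2],90); w=onplane(c,f,uv,h)
        r=cv2.minAreaRect((w[:,:2]*1000).astype('f4'))
        print(i,ce[i].round(),s[i,4],'z90 %.3f'%h,'rect',np.round(r[0]),np.round(r[1]),round(r[2],1))
p,_=arm.grab_frame("top"); cv2.imwrite("pics/topz.png",cv2.resize(p[160:300,110:440],None,fx=2.4,fy=2.4,interpolation=cv2.INTER_CUBIC))
E
```

```text
top 381.3403047782099 table z [-1.77563996e-02 -2.08290305e-05  4.70433496e-03]
plane [ 0.02031273 -0.00141091 -0.0135477 ]
ext [ 0.2452452  -0.59958199 -0.02984765] [0.85299741 0.65833285 0.02968247]
1 [250. 219.] 66108 z90 0.027 rect [591.  63.] [1302.  682.] 89.9
16 [ 62. 175.] 90 z90 0.071 rect [658. 595.] [ 11. 100.] 89.3
side 394.5888643189413 table z [-0.00176451  0.00103608  0.00380578]
plane [0.00069681 0.00040948 0.00065378]
ext [ 0.25841481 -0.5868264  -0.00856908] [0.85413112 0.51281732 0.02996852]
1 [276. 290.] 36273 z90 0.072 rect [578. -60.] [ 554. 1182.] 0.3
56 [346. 188.] 54 z90 0.003 rect [ 297. -209.] [55. 41.] 84.1
62 [326. 193.] 76 z90 0.003 rect [ 369. -197.] [91. 26.] 3.3
63 [356. 201.] 41 z90 0.003 rect [ 287. -137.] [75. 21.] 82.5
65 [345. 207.] 46 z90 0.003 rect [ 333. -115.] [52. 25.] 39.4
86 [186. 239.] 97 z90 0.003 rect [829. -84.] [86. 40.] 88.6
94 [375. 247.] 72 z90 0.003 rect [306.  60.] [74. 38.] 84.3
118 [367. 273.] 126 z90 0.005 rect [361. 150.] [72. 31.] 72.3
121 [283. 268.] 61 z90 0.003 rect [575.  88.] [43. 23.] 0.1
135 [391. 300.] 151 z90 0.003 rect [323. 244.] [72. 37.] 71.9
143 [448. 407.] 1405 z90 0.019 rect [360. 425.] [201. 285.] 5.4
145 [409. 318.] 201 z90 0.003 rect [304. 300.] [69. 55.] 84.5
153 [409. 342.] 282 z90 0.003 rect [331. 360.] [48. 79.] 85.8
222 [199. 415.] 101 z90 0.003 rect [820. 421.] [23. 38.] 78.2
```

View pics/topz.png

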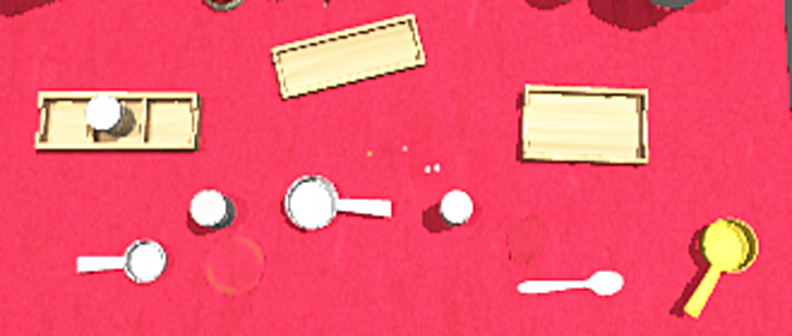

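```bash
python3 - <<'E'
from h import *
for n in("top","side"):
    c,f=cam(n); p,d=arm.grab_frame(n); P=cloud(c,f,d)
    hsv=cv2.cvtColor(p,cv2.COLOR_BGR2HSV); H,S,V=[hsv[...,i].astype(int) for i in range(3)]
    reg=(P[...,2]>-.04)&(P[...,2]<.12)&(P[...,0]>.25)&(P[...,0]<.8)&(P[...,1]>-.58)&(P[...,1]<.42)
    rd=(H<8)|(H>168)
    for nm,m in(("white",(S<120)&(V>90)&reg),("wood",(H>12)&(H<34)&(S>=60)&(V>110)&reg&~rd)):
        m=cv2.morphologyEx(m.astype('u1'),cv2.MORPH_CLOSE,np.ones((3,3)))
        k,l,s,ce=cv2.connectedComponentsWithStats(m)
        for i in range(1,k):
            if s[i,4]<60: continue
            q=P[l==i]; uv=np.argwhere(l==i)[:,::-1].astype('f4')
            w=onplane(c,f,uv,.024 if nm=="wood" else .03)
            r=cv2.minAreaRect((w[:,:2]*1000).astype('f4'))
            print(n,nm,ce[i].round(),s[i,4],'z',np.round(np.nanpercentile(q[:,2],[10,50,90]),3),'med',np.nanmedian(q,0)[:2].round(3),'rect',np.round(r[0]),np.round(r[1]),round(r[2],1))
E
```

```text
top white [304. 145.] 193 z [0.014 0.072 0.099] med [ 0.77  -0.156] rect [ 794. -162.] [92. 67.] 88.7
top white [409. 143.] 194 z [0.005 0.067 0.117] med [ 0.788 -0.491] rect [ 792. -495.] [45. 96.] 28.9
top white [126. 146.] 223 z [0.064 0.084 0.112] med [0.749 0.391] rect [775. 420.] [53. 59.] 47.1
top white [348. 149.] 424 z [0.007 0.047 0.092] med [ 0.763 -0.297] rect [ 782. -305.] [85. 96.] 0.8
top white [387. 153.] 369 z [0.014 0.066 0.11 ] med [ 0.742 -0.416] rect [ 762. -433.] [102.  70.] 58.0
top white [181. 143.] 65 z [0.006 0.01  0.014] med [0.792 0.248] rect [782. 243.] [21. 37.] 0.9
top white [225. 153.] 117 z [0.    0.003 0.015] med [0.763 0.1  ] rect [757.  96.] [48. 33.] 2.7
top white [206. 159.] 60 z [0.004 0.016 0.021] med [0.733 0.155] rect [736. 159.] [34. 61.] 32.0
top white [255. 183.] 1308 z [0.003 0.007 0.02 ] med [ 0.661 -0.002] rect [655.  -4.] [ 71. 195.] 15.2
top white [354. 211.] 1595 z [0.003 0.007 0.023] med [ 0.572 -0.321] rect [ 568. -317.] [161.  99.] 88.5
top white [159. 209.] 1564 z [0.004 0.016 0.071] med [0.564 0.291] rect [563. 298.] [ 74. 212.]
[... 2236 characters left out ...]
e white [208. 331.] 60 z [0.008 0.01  0.015] med [0.792 0.243] rect [790. 254.] [24. 16.] 86.2
side wood [296. 142.] 308 z [0.002 0.017 0.032] med [ 0.409 -0.488] rect [ 387. -481.] [103. 129.] 77.9
side wood [260. 177.] 903 z [0.004 0.007 0.023] med [ 0.573 -0.315] rect [ 575. -303.] [181.  97.] 88.8
side wood [305. 202.] 88 z [0.018 0.034 0.051] med [ 0.462 -0.13 ] rect [ 458. -142.] [48. 26.] 76.1
side wood [249. 249.] 1360 z [0.004 0.007 0.02 ] med [0.66  0.005] rect [662.   9.] [ 71. 206.] 15.3
side wood [309. 340.] 2464 z [0.005 0.013 0.034] med [0.566 0.333] rect [566. 302.] [ 76. 222.] 0.8
side wood [221. 311.] 81 z [0.011 0.017 0.021] med [0.752 0.199] rect [757. 201.] [54. 27.] 0.4
```

```bash
cat >> h.py <<'E'
def go(x,y,z,yaw,base=None):
    """tool-frame shift (mm) and wz to reach TCP x,y,z (m) with tool-y heading yaw (deg). base: (x,y,z,yaw) else measured"""
    if base is None:
        s=arm.read_state(); R=np.array(s['orientation']); p=np.array(s['ee_pos'])
    else:
        p=np.array(base[:3]); t=np.radians(base[3]); yv=np.array([np.cos(t),np.sin(t),0]); zv=np.array([0,0,-1.]); R=np.c_[np.cross(yv,zv),yv,zv]
    t=np.radians(yaw); yv=np.array([np.cos(t),np.sin(t),0]); zv=np.array([0,0,-1.])
    T=np.c_[np.cross(yv,zv),yv,zv]; w=cv2.Rodrigues(R.T@T)[0].ravel()
    print('xyz mm',np.round(R.T@(np.array([x,y,z])-p)*1000,1),'w',np.round(w,4))
E
python3 -c "
from h import *
go(.5,.22,.25,0)"
```

```text
xyz mm [-428.8 -236.4  -11.4] w [-4.000e-04  2.000e-04  1.317e+00]
```

Request:
move_arm(
  commands=[
    {"x": -429,"y": -236,"z": -11,"wz": 1.317},
    {"x": -429,"y": -236,"z": -11,"wz": 1.317},
    {"x": -429,"y": -236,"z": -11,"wz": 1.317},
    {"x": -429,"y": -236,"z": -11,"wz": 1.317},
    {"x": -429,"y": -236,"z": -11,"wz": 1.317},
    {"x": -429,"y": -236,"z": -11,"wz": 1.317},
    {"x": -429,"y": -236,"z": -11,"wz": 1.317},
    {"x": -429,"y": -236,"z": -11,"wz": 1.317},
  ],
  hand=80,
)

```text
invalid input
```

```bash
python3 -c "
from h import *
go(.5,.22,.25,0); print(arm.read_state())"
```

```text
xyz mm [-428.8 -236.4  -11.4] w [-4.000e-04  2.000e-04  1.317e+00]
{'clock': 0.35, 'joint_positions': array([ 1.11073052e+00,  1.81000435e-01,  1.60721223e+00,  3.50016701e-06,
        1.35380061e+00, -2.06319608e-01]), 'joint_velocities': array([-0.00063648, -0.00199064, -0.00217296,  0.00058473,  0.00085573,
        0.00048082]), 'effort': array([ 2.68849517e-04, -4.33310366e+01, -3.41619086e+01,  7.02340272e-02,
        3.44408036e-02, -7.60126136e-05]), 'ee_pos': array([0.14428836, 0.55649293, 0.23849896]), 'orientation': array([[-9.67978604e-01,  2.51032641e-01, -1.89821580e-04],
       [ 2.51032697e-01,  9.67978535e-01, -3.75368959e-04],
       [ 8.95133535e-05, -4.11000544e-04, -9.99999912e-01]]), 'force': array([-0.04395931, -0.88454723,  0.89393485]), 'wrist_torque': array([0.09311876, 0.01255268, 0.01164044]), 'grip_force': 0.0, 'finger_gap': 0.08805422654909816}
```

Request:
move_arm(
  commands=[
    {"x": -429,"y": -236,"z": -11,"wx": 0,"wy": 0,"wz": 1.317},
    {"x": -429,"y": -236,"z": -11,"wx": 0,"wy": 0,"wz": 1.317},
    {"x": -429,"y": -236,"z": -11,"wx": 0,"wy": 0,"wz": 1.317},
    {"x": -429,"y": -236,"z": -11,"wx": 0,"wy": 0,"wz": 1.317},
    {"x": -429,"y": -236,"z": -11,"wx": 0,"wy": 0,"wz": 1.317},
    {"x": -429,"y": -236,"z": -11,"wx": 0,"wy": 0,"wz": 1.317},
    {"x": -429,"y": -236,"z": -11,"wx": 0,"wy": 0,"wz": 1.317},
    {"x": -429,"y": -236,"z": -11,"wx": 0,"wy": 0,"wz": 1.317},
  ],
  hand=80,
)

```text
clock: 1.15
ee_pos: [0.4363, 0.2804, 0.248]
orientation: [[-0.111, 0.994, 0.001], [0.994, 0.111, 0.0], [0.0, 0.001, -1.0]]
force: [-0.3, 0.6, 0.8]
finger_gap: 0.08
grip_force: 0.0
```

```bash
python3 -c "
from h import *
go(.5,.22,.25,0)"
```

```text
xyz mm [-67.1  56.6  -2. ] w [ 0.0007 -0.0003  0.1108]
```

Request:
move_arm(
  commands=[
    {"x": -30,"y": 30,"z": 0,"wx": 0,"wy": 0,"wz": 0.05},
    {"x": -45,"y": 45,"z": 0,"wx": 0,"wy": 0,"wz": 0.05},
    {"x": -45,"y": 45,"z": 0,"wx": 0,"wy": 0,"wz": 0.05},
    {"x": -45,"y": 45,"z": 0,"wx": 0,"wy": 0,"wz": 0.05},
  ],
)

```text
clock: 1.55
ee_pos: [0.4848, 0.2426, 0.2474]
orientation: [[-0.066, 0.998, -0.001], [0.998, 0.066, 0.0], [0.0, -0.001, -1.0]]
force: [-0.5, -0.7, -0.1]
finger_gap: 0.0801
grip_force: 0.0
```

```bash
python3 - <<'E'
from h import *
c,f=cam("wrist"); p,d=arm.grab_frame("wrist"); cv2.imwrite("pics/w1.png",p); print(c,arm.read_state()['ee_pos'],arm.read_state()['orientation'])
np.savez("w1.npz",p=p,d=d,eye=c['eye'],att=c['attitude'])
P=cloud(c,f,d); m=(abs(P[...,2])<.01)&(P[...,0]<.8)
A=np.c_[P[m][:,:2],np.ones(m.sum())]; print('plane',np.linalg.lstsq(A,P[m][:,2],rcond=None)[0])
E
```

```text
{'vfov': 65.28785198195041, 'cx': 280.6808069478505, 'cy': 211.41363874532095, 'eye': array([0.47907893, 0.32030986, 0.39410201]), 'attitude': array([[ 0.99773673, -0.06461627, -0.01860523],
       [ 0.06722479,  0.95238027,  0.2974099 ],
       [-0.00149826, -0.29798752,  0.95456859]])} [0.48431502 0.24308673 0.24749971] [[-6.72717527e-02  9.97734360e-01 -8.11295521e-04]
 [ 9.97734663e-01  6.72719179e-02  1.78170846e-04]
 [ 2.32344581e-04 -7.97471798e-04 -9.99999655e-01]]
plane [0.00151793 0.00063601 0.00023456]
```

View pics/w1.png

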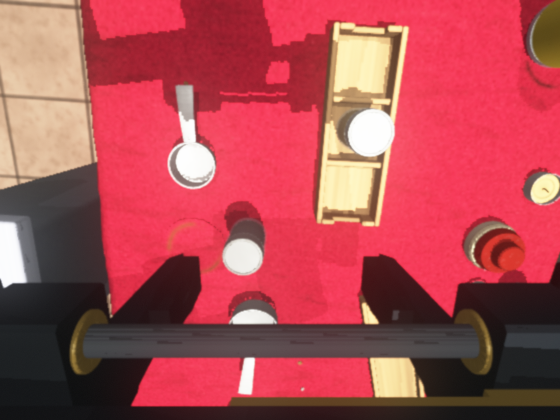

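```bash
cat >> h.py <<'E'
def top_circle(P,xy,z0,r=.05):
    m=(P[...,2]>z0)&(P[...,2]<z0+.03)&(np.hypot(P[...,0]-xy[0],P[...,1]-xy[1])<r)
    q=P[m]; (cx,cy),rad=cv2.minEnclosingCircle((q[:,:2]*1000).astype('f4'))
    return len(q),np.round([cx,cy,rad],1),np.round(np.median(q,0)*1000,1)
def rect(P,xy,zlo,zhi,R):
    m=(P[...,2]>zlo)&(P[...,2]<zhi)&(np.hypot(P[...,0]-xy[0],P[...,1]-xy[1])<R)
    k,l,s,_=cv2.connectedComponentsWithStats(m.astype('u1')); i=1+s[1:,4].argmax()
    q=P[l==i]; return len(q),[np.round(a,1) for a in cv2.minAreaRect((q[:,:2]*1000).astype('f4'))],np.round(np.median(q[:,2])*1000,1)
E
python3 - <<'E'
from h import *
a=np.load("w1.npz"); c,f=cam("wrist"); c=dict(c,eye=a['eye'],attitude=a['att']); P=cloud(c,f,a['d'])
print('dark',top_circle(P,(.449,.166),.06)); print('mid',top_circle(P,(.563,.297),.06))
print('box',rect(P,(.563,.297),.027,.036,.16)); print('small',rect(P,(.379,.279),.016,.035,.09)); 
# box outline by colour on plane z=.032
hsv=cv2.cvtColor(a['p'],cv2.COLOR_BGR2HSV); m=(((hsv[...,0]>12)&(hsv[...,0]<34)&(hsv[...,1]>50)&(hsv[...,2]>60))).astype('u1'); m[270:]=0; m[:,:300]=0;m[:,420:]=0
uv=np.argwhere(m)[:,::-1]; w=onplane(c,f,uv,.032); print('boxcol',cv2.minAreaRect((w[:,:2]*1000).astype('f4')))
for uv,z in(((243,254),.069),((368,132),.074),((192,162),.027),((186,90),.027)): print(onplane(c,f,uv,z).round(4))
go(.447,.164,.12,0)
E
```

```text
dark (1317, array([447. , 165.2,  22.6]), array([447.4, 167.1,  68.8]))
mid (1888, array([564.6, 304.6,  22.7]), array([563.7, 305.2,  73.9]))
box (1406, [array([536.4, 300.8]), array([ 20.6, 209.7]), np.float64(0.8)], np.float64(32.3))
small (1249, [array([373.3, 280.8]), array([ 52.1, 111.2]), np.float64(15.8)], np.float64(26.3))
boxcol ((562.838134765625, 301.4575500488281), (74.26303100585938, 208.6343536376953), 0.8505518436431885)
[[0.4479 0.168  0.069 ]]
[[0.5628 0.3051 0.074 ]]
[[0.3832 0.2571 0.027 ]]
[[0.3779 0.3327 0.027 ]]
xyz mm [-76.4 -42.4 127.5] w [-0.0008 -0.0002  0.0673]
```

Request:
move_arm(
  commands=[
    {"x": -40,"y": -20,"z": 30,"wx": 0,"wy": 0,"wz": 0.05},
    {"x": -75,"y": -42,"z": 70,"wx": 0,"wy": 0,"wz": 0.05},
    {"x": -75,"y": -42,"z": 110,"wx": 0,"wy": 0,"wz": 0.05},
    {"x": -75,"y": -42,"z": 127,"wx": 0,"wy": 0,"wz": 0.05},
    {"x": -75,"y": -42,"z": 127,"wx": 0,"wy": 0,"wz": 0.05},
    {"x": -75,"y": -42,"z": 127,"wx": 0,"wy": 0,"wz": 0.05},
  ],
)

```text
clock: 2.2
ee_pos: [0.4481, 0.166, 0.1215]
orientation: [[-0.019, 1.0, 0.001], [1.0, 0.019, 0.0], [0.0, 0.001, -1.0]]
force: [0.2, -0.3, -0.3]
finger_gap: 0.0801
grip_force: 0.0
```

```bash
python3 -c "
from h import *
go(.4475,.1665,.033,1)"
```

```text
xyz mm [ 0.5 -0.6 88.4] w [ 0.0006 -0.0002  0.0013]
```

Request:
move_arm(
  commands=[
    {"x": 0,"y": 0,"z": 40,"wx": 0,"wy": 0,"wz": 0},
    {"x": 0,"y": 0,"z": 75,"wx": 0,"wy": 0,"wz": 0},
    {"x": 0,"y": 0,"z": 88,"wx": 0,"wy": 0,"wz": 0},
    {"x": 0,"y": 0,"z": 88,"wx": 0,"wy": 0,"wz": 0},
    {"x": 0,"y": 0,"z": 88,"wx": 0,"wy": 0,"wz": 0},
  ],
)

```text
clock: 2.7
ee_pos: [0.4496, 0.1655, 0.0343]
orientation: [[-0.018, 1.0, 0.002], [1.0, 0.018, 0.0], [0.0, 0.002, -1.0]]
force: [0.2, -0.7, -0.3]
finger_gap: 0.0801
grip_force: 0.0
```

Request:
move_arm(
  commands=[
    {"x": 0,"y": 0,"z": 0,"wx": 0,"wy": 0,"wz": 0},
    {"x": 0,"y": 0,"z": 0,"wx": 0,"wy": 0,"wz": 0},
    {"x": 0,"y": 0,"z": 0,"wx": 0,"wy": 0,"wz": 0},
    {"x": 0,"y": 0,"z": 0,"wx": 0,"wy": 0,"wz": 0},
    {"x": 0,"y": 0,"z": 0,"wx": 0,"wy": 0,"wz": 0},
    {"x": 0,"y": 0,"z": 0,"wx": 0,"wy": 0,"wz": 0},
  ],
  hand=30,
  force=15,
)

```text
clock: 3.3
ee_pos: [0.4484, 0.165, 0.0331]
orientation: [[-0.017, 1.0, 0.0], [1.0, 0.017, 0.0], [0.0, 0.0, -1.0]]
force: [-0.4, -0.6, 4.3]
finger_gap: 0.0464
grip_force: 15.0
```

```bash
python3 -c "
from h import *
go(.564,.232,.11,1); s=arm.read_state(); print(s['grip_force'],s['finger_gap'],s['ee_pos'])"
```

```text
xyz mm [ 65.1 116.7 -76.9] w [ 0.0004 -0.     -0.0005]
15.000076303258538 0.046445947965385405 [0.44842074 0.16496944 0.03308052]
```

Request:
move_arm(
  commands=[
    {"x": 0,"y": 0,"z": -40,"wx": 0,"wy": 0,"wz": 0},
    {"x": 5,"y": 10,"z": -77,"wx": 0,"wy": 0,"wz": 0},
    {"x": 30,"y": 50,"z": -77,"wx": 0,"wy": 0,"wz": 0},
    {"x": 55,"y": 90,"z": -77,"wx": 0,"wy": 0,"wz": 0},
    {"x": 66,"y": 117,"z": -77,"wx": 0,"wy": 0,"wz": 0},
    {"x": 66,"y": 117,"z": -77,"wx": 0,"wy": 0,"wz": 0},
    {"x": 66,"y": 117,"z": -77,"wx": 0,"wy": 0,"wz": 0},
    {"x": 66,"y": 117,"z": -77,"wx": 0,"wy": 0,"wz": 0},
  ],
)

```text
clock: 4.1
ee_pos: [0.5625, 0.2324, 0.1088]
orientation: [[-0.017, 1.0, -0.002], [1.0, 0.017, -0.001], [-0.001, -0.002, -1.0]]
force: [0.1, -0.5, -1.1]
finger_gap: 0.0462
grip_force: 15.0
```

```bash
python3 - <<'E'
from h import *
go(.564,.231,.038,1); s=arm.read_state(); print(s['grip_force'],s['finger_gap'],s['ee_pos'],s['force'])
c,f=cam("wrist"); p,d=arm.grab_frame("wrist"); cv2.imwrite("pics/w2.png",p)
P=cloud(c,f,d)
hsv=cv2.cvtColor(p,cv2.COLOR_BGR2HSV); m=(((hsv[...,0]>12)&(hsv[...,0]<34)&(hsv[...,1]>50)&(hsv[...,2]>60))).astype('u1')
for k in[]: pass
print('mid',top_circle(P,(.564,.303),.06,.035)); print('boxtop',rect(P,(.563,.3),.027,.036,.16))
E
```

```text
xyz mm [-1.4  1.6 70.8] w [-0.0025  0.0005 -0.0005]
14.999999580904841 0.04617430259764662 [0.5625016  0.23244136 0.10877735] [ 0.08065822 -0.45649032 -1.12885884]
mid (5507, array([565.1, 304.7,  22.6]), array([565.6, 305.2,  74. ]))
boxtop (2550, [array([597.8, 286.3]), array([  6.5, 175.2]), np.float64(0.9)], np.float64(32.3))
```

View pics/w2.png

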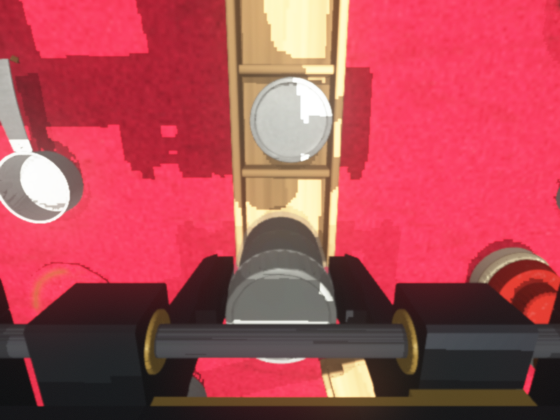

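```bash
python3 - <<'E'
from h import *
c,f=cam("wrist")
print(onplane(c,f,[(286,172),(288,70)],.026).round(4)); print(onplane(c,f,[(234,150),(339,150)],.032).round(4))
E
```

```text
[[0.5648 0.2678 0.026 ]
 [0.5646 0.3345 0.026 ]]
[[0.5293 0.2833 0.032 ]
 [0.6002 0.2846 0.032 ]]
```

Request:
move_arm(
  commands=[
    {"x": 0,"y": 1.5,"z": 15,"wx": 0,"wy": 0,"wz": 0},
    {"x": 0,"y": 1.5,"z": 30,"wx": 0,"wy": 0,"wz": 0},
    {"x": 0,"y": 1.5,"z": 45,"wx": 0,"wy": 0,"wz": 0},
    {"x": 0,"y": 1.5,"z": 57,"wx": 0,"wy": 0,"wz": 0},
    {"x": 0,"y": 1.5,"z": 63,"wx": 0,"wy": 0,"wz": 0},
    {"x": 0,"y": 1.5,"z": 66,"wx": 0,"wy": 0,"wz": 0},
    {"x": 0,"y": 1.5,"z": 66,"wx": 0,"wy": 0,"wz": 0},
    {"x": 0,"y": 1.5,"z": 66,"wx": 0,"wy": 0,"wz": 0},
  ],
)

```text
clock: 4.95
ee_pos: [0.566, 0.2331, 0.0442]
orientation: [[-0.017, 1.0, 0.001], [1.0, 0.017, 0.0], [0.0, 0.001, -1.0]]
force: [0.1, 0.1, -1.4]
finger_gap: 0.0463
grip_force: 15.0
```

Request:
move_arm(
  commands=[
    {"x": 0,"y": 0,"z": 1,"wx": 0,"wy": 0,"wz": 0},
    {"x": 0,"y": 0,"z": 2,"wx": 0,"wy": 0,"wz": 0},
    {"x": 0,"y": 0,"z": 3,"wx": 0,"wy": 0,"wz": 0},
    {"x": 0,"y": 0,"z": 3.5,"wx": 0,"wy": 0,"wz": 0},
    {"x": 0,"y": 0,"z": 4,"wx": 0,"wy": 0,"wz": 0},
    {"x": 0,"y": 0,"z": 4,"wx": 0,"wy": 0,"wz": 0},
  ],
)

```text
clock: 5.55
ee_pos: [0.5655, 0.233, 0.0396]
orientation: [[-0.017, 1.0, -0.0], [1.0, 0.017, -0.0], [-0.0, -0.0, -1.0]]
force: [-0.2, -0.7, -1.2]
finger_gap: 0.0464
grip_force: 15.0
```

Request:
move_arm(
  commands=[
    {"x": 0,"y": 0,"z": 0.5,"wx": 0,"wy": 0,"wz": 0},
    {"x": 0,"y": 0,"z": 1,"wx": 0,"wy": 0,"wz": 0},
    {"x": 0,"y": 0,"z": 1.5,"wx": 0,"wy": 0,"wz": 0},
    {"x": 0,"y": 0,"z": 1.5,"wx": 0,"wy": 0,"wz": 0},
  ],
)

```text
clock: 5.95
ee_pos: [0.5655, 0.2329, 0.0382]
orientation: [[-0.017, 1.0, -0.0], [1.0, 0.017, -0.0], [-0.0, -0.0, -1.0]]
force: [0.2, 0.4, -1.9]
finger_gap: 0.0465
grip_force: 15.0
```

Request:
move_arm(
  commands=[
    {"x": 0,"y": 0,"z": 0.4,"wx": 0,"wy": 0,"wz": 0},
    {"x": 0,"y": 0,"z": 0.8,"wx": 0,"wy": 0,"wz": 0},
    {"x": 0,"y": 0,"z": 0.8,"wx": 0,"wy": 0,"wz": 0},
  ],
)

```text
clock: 6.25
ee_pos: [0.5656, 0.233, 0.0381]
orientation: [[-0.017, 1.0, -0.0], [1.0, 0.017, -0.0], [-0.0, -0.0, -1.0]]
force: [-4.0, -0.5, 5.4]
finger_gap: 0.0466
grip_force: 15.0
```

Request:
move_arm(
  commands=[
    {"x": 0,"y": 0,"z": -0.3,"wx": 0,"wy": 0,"wz": 0},
    {"x": 0,"y": 0,"z": -0.3,"wx": 0,"wy": 0,"wz": 0},
    {"x": 0,"y": 0,"z": -0.3,"wx": 0,"wy": 0,"wz": 0},
    {"x": 0,"y": 0,"z": -0.3,"wx": 0,"wy": 0,"wz": 0},
  ],
  hand=80,
)

```text
clock: 6.65
ee_pos: [0.5655, 0.233, 0.0376]
orientation: [[-0.017, 1.0, -0.0], [1.0, 0.017, -0.0], [-0.0, -0.0, -1.0]]
force: [-0.3, -0.7, 0.1]
finger_gap: 0.0767
grip_force: 0.0
```

Request:
move_arm(
  commands=[
    {"x": 0,"y": 0,"z": -30,"wx": 0,"wy": 0,"wz": 0},
    {"x": 0,"y": 0,"z": -75,"wx": 0,"wy": 0,"wz": 0},
    {"x": 0,"y": 0,"z": -120,"wx": 0,"wy": 0,"wz": 0},
    {"x": 0,"y": 0,"z": -140,"wx": 0,"wy": 0,"wz": 0},
    {"x": 0,"y": 0,"z": -140,"wx": 0,"wy": 0,"wz": 0},
  ],
)

```text
clock: 7.15
ee_pos: [0.5681, 0.2335, 0.1821]
orientation: [[-0.017, 1.0, 0.008], [1.0, 0.017, 0.002], [0.001, 0.008, -1.0]]
force: [0.8, -0.5, 0.3]
finger_gap: 0.0801
grip_force: 0.0
```

```bash
python3 - <<'E'
from h import *
c,f=cam("wrist"); p,d=arm.grab_frame("wrist"); P=cloud(c,f,d)
print('mid',top_circle(P,(.564,.303),.06,.035),'dark',top_circle(P,(.566,.233),.06,.035))
go(.49,-.13,.25,1)
E
```

```text
mid (2808, array([565.3, 305. ,  22.5]), array([565.5, 305. ,  74.1])) dark (2414, array([564.6, 233.3,  22.6]), array([564.5, 235. ,  73.9]))
xyz mm [-361.8  -82.4  -71.3] w [ 0.0034 -0.0006 -0.0004]
```

Request:
move_arm(
  commands=[
    {"x": -45,"y": -10,"z": -20,"wx": 0,"wy": 0,"wz": 0},
    {"x": -90,"y": -20,"z": -40,"wx": 0,"wy": 0,"wz": 0},
    {"x": -135,"y": -32,"z": -60,"wx": 0,"wy": 0,"wz": 0},
    {"x": -180,"y": -42,"z": -68,"wx": 0,"wy": 0,"wz": 0},
    {"x": -225,"y": -52,"z": -68,"wx": 0,"wy": 0,"wz": 0},
    {"x": -270,"y": -62,"z": -68,"wx": 0,"wy": 0,"wz": 0},
    {"x": -315,"y": -72,"z": -68,"wx": 0,"wy": 0,"wz": 0},
    {"x": -360,"y": -80,"z": -68,"wx": 0,"wy": 0,"wz": 0},
  ],
)

```text
clock: 8.0
ee_pos: [0.4899, -0.1295, 0.2432]
orientation: [[-0.017, 1.0, -0.003], [1.0, 0.017, 0.002], [0.002, -0.003, -1.0]]
force: [0.4, 0.0, 0.1]
finger_gap: 0.08
grip_force: 0.0
```

Request:
move_arm(
  commands=[
    {"x": 0,"y": 0,"z": 0,"wx": 0,"wy": 0,"wz": 0},
    {"x": 0,"y": 0,"z": 0,"wx": 0,"wy": 0,"wz": 0},
    {"x": 0,"y": 0,"z": 0,"wx": 0,"wy": 0,"wz": 0},
  ],
)

```text
clock: 8.3
ee_pos: [0.4913, -0.1271, 0.2443]
orientation: [[-0.018, 1.0, -0.002], [1.0, 0.018, 0.002], [0.002, -0.002, -1.0]]
force: [-0.6, -0.3, 0.8]
finger_gap: 0.0801
grip_force: 0.0
```

```bash
python3 - <<'E'
from h import *
c,f=cam("wrist"); p,d=arm.grab_frame("wrist"); cv2.imwrite("pics/w3.png",p)
np.savez("w3.npz",p=p,d=d,eye=c['eye'],att=c['attitude'])
P=cloud(c,f,d); print(arm.read_state()['ee_pos'])
print('orange',top_circle(P,(.456,-.149),.06,.045)); print('tray',rect(P,(.568,-.317),.02,.03,.13)); print('large',rect(P,(.459,.005),.02,.036,.09))
go(.456,-.147,.12,1)
E
```

```text
[ 0.49149728 -0.12682279  0.24464502]
orange (1208, array([ 453.6, -145.2,   19.9]), array([ 454. , -143.7,   72.9]))
tray (373, [array([ 535.6, -275.5]), array([83.8, 26.3]), np.float64(88.5)], np.float64(24.1))
large (1431, [array([460.3,  -4.9]), array([ 67.6, 115.3]), np.float64(0.3)], np.float64(32.3))
xyz mm [-19.7 -35.7 124.7] w [-0.0015 -0.0013  0.0011]
```

View pics/w3.png

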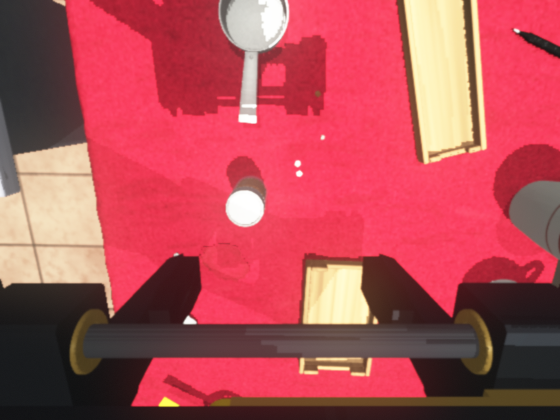

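Request:
move_arm(
  commands=[
    {"x": -12,"y": -25,"z": 30,"wx": 0,"wy": 0,"wz": 0},
    {"x": -18,"y": -38,"z": 70,"wx": 0,"wy": 0,"wz": 0},
    {"x": -18,"y": -38,"z": 110,"wx": 0,"wy": 0,"wz": 0},
    {"x": -18,"y": -38,"z": 125,"wx": 0,"wy": 0,"wz": 0},
    {"x": -18,"y": -38,"z": 125,"wx": 0,"wy": 0,"wz": 0},
    {"x": -18,"y": -38,"z": 125,"wx": 0,"wy": 0,"wz": 0},
  ],
)

```text
clock: 8.95
ee_pos: [0.4545, -0.146, 0.121]
orientation: [[-0.019, 1.0, 0.0], [1.0, 0.019, 0.0], [0.0, 0.0, -1.0]]
force: [0.5, 0.3, 0.5]
finger_gap: 0.0796
grip_force: 0.0
```

```bash
python3 -c "
from h import *
go(.4535,-.1455,.033,1)"
```

```text
xyz mm [ 0.6 -1.  88. ] w [ 0.     -0.0001  0.0015]
```

Request:
move_arm(
  commands=[
    {"x": 0,"y": -1,"z": 40,"wx": 0,"wy": 0,"wz": 0},
    {"x": 0,"y": -1,"z": 75,"wx": 0,"wy": 0,"wz": 0},
    {"x": 0,"y": -1,"z": 87,"wx": 0,"wy": 0,"wz": 0},
    {"x": 0,"y": -1,"z": 87,"wx": 0,"wy": 0,"wz": 0},
    {"x": 0,"y": -1,"z": 87,"wx": 0,"wy": 0,"wz": 0},
  ],
)

```text
clock: 9.45
ee_pos: [0.4544, -0.1475, 0.0353]
orientation: [[-0.018, 1.0, 0.002], [1.0, 0.018, -0.001], [-0.001, 0.002, -1.0]]
force: [0.4, 0.5, 0.6]
finger_gap: 0.0804
grip_force: 0.0
```

Request:
move_arm(
  commands=[
    {"x": 0,"y": 0,"z": 0,"wx": 0,"wy": 0,"wz": 0},
    {"x": 0,"y": 0,"z": 0,"wx": 0,"wy": 0,"wz": 0},
    {"x": 0,"y": 0,"z": 0,"wx": 0,"wy": 0,"wz": 0},
    {"x": 0,"y": 0,"z": 0,"wx": 0,"wy": 0,"wz": 0},
    {"x": 0,"y": 0,"z": 0,"wx": 0,"wy": 0,"wz": 0},
    {"x": 0,"y": 0,"z": 0,"wx": 0,"wy": 0,"wz": 0},
  ],
  hand=25,
  force=15,
)

```text
clock: 10.05
ee_pos: [0.4531, -0.1471, 0.0339]
orientation: [[-0.017, 1.0, 0.0], [1.0, 0.017, -0.0], [-0.0, 0.0, -1.0]]
force: [-0.3, 0.1, 3.0]
finger_gap: 0.0408
grip_force: 15.0
```

Request:
move_arm(
  commands=[
    {"x": 0,"y": 0,"z": -40,"wx": 0,"wy": 0,"wz": 0},
    {"x": 0,"y": 0,"z": -85,"wx": 0,"wy": 0,"wz": 0},
    {"x": 0,"y": 0,"z": -125,"wx": 0,"wy": 0,"wz": 0},
    {"x": 0,"y": 0,"z": -140,"wx": 0,"wy": 0,"wz": 0},
    {"x": 0,"y": 0,"z": -140,"wx": 0,"wy": 0,"wz": 0},
  ],
)

```text
clock: 10.55
ee_pos: [0.4545, -0.1479, 0.1763]
orientation: [[-0.017, 1.0, 0.005], [1.0, 0.017, -0.003], [-0.003, 0.004, -1.0]]
force: [-0.1, 0.1, -1.6]
finger_gap: 0.0407
grip_force: 15.0
```

```bash
python3 -c "
from h import *
go(.564,.368,.17,1)"
```

```text
xyz mm [514.  118.3   5.3] w [ 0.0045  0.003  -0.0004]
```

Request:
move_arm(
  commands=[
    {"x": 30,"y": 7,"z": 0,"wx": 0,"wy": 0,"wz": 0},
    {"x": 75,"y": 18,"z": 0,"wx": 0,"wy": 0,"wz": 0},
    {"x": 120,"y": 28,"z": 0,"wx": 0,"wy": 0,"wz": 0},
    {"x": 165,"y": 38,"z": 0,"wx": 0,"wy": 0,"wz": 0},
    {"x": 210,"y": 48,"z": 0,"wx": 0,"wy": 0,"wz": 0},
    {"x": 255,"y": 58,"z": 0,"wx": 0,"wy": 0,"wz": 0},
    {"x": 300,"y": 69,"z": 0,"wx": 0,"wy": 0,"wz": 0},
    {"x": 345,"y": 79,"z": 0,"wx": 0,"wy": 0,"wz": 0},
  ],
)

```text
clock: 11.35
ee_pos: [0.525, 0.201, 0.1713]
orientation: [[-0.017, 1.0, -0.003], [1.0, 0.017, -0.001], [-0.001, -0.003, -1.0]]
force: [1.5, -0.7, -1.1]
finger_gap: 0.0405
grip_force: 15.0
```

Request:
move_arm(
  commands=[
    {"x": 45,"y": 11,"z": 0,"wx": 0,"wy": 0,"wz": 0},
    {"x": 90,"y": 22,"z": 0,"wx": 0,"wy": 0,"wz": 0},
    {"x": 130,"y": 32,"z": 0,"wx": 0,"wy": 0,"wz": 0},
    {"x": 155,"y": 37,"z": 0,"wx": 0,"wy": 0,"wz": 0},
    {"x": 165,"y": 39,"z": 0,"wx": 0,"wy": 0,"wz": 0},
    {"x": 169,"y": 39,"z": 0,"wx": 0,"wy": 0,"wz": 0},
    {"x": 169,"y": 39,"z": 0,"wx": 0,"wy": 0,"wz": 0},
    {"x": 169,"y": 39,"z": 0,"wx": 0,"wy": 0,"wz": 0},
  ],
)

```text
clock: 12.15
ee_pos: [0.5621, 0.3675, 0.1732]
orientation: [[-0.016, 1.0, -0.001], [1.0, 0.016, -0.001], [-0.001, -0.001, -1.0]]
force: [0.3, -0.6, -1.3]
finger_gap: 0.0402
grip_force: 15.0
```

```bash
python3 -c "
from h import *
s=arm.read_state();print(s['ee_pos'],s['force'],s['finger_gap'])
go(.564,.368,.044,1)"
```

```text
[0.56210914 0.36751241 0.1732174 ] [ 0.27163127 -0.60282294 -1.32998547] 0.04024495758155013
xyz mm [  0.6   2.  129.2] w [-0.0009  0.0008 -0.0016]
```

Request:
move_arm(
  commands=[
    {"x": 0,"y": 2,"z": 30,"wx": 0,"wy": 0,"wz": 0},
    {"x": 0,"y": 2,"z": 65,"wx": 0,"wy": 0,"wz": 0},
    {"x": 0,"y": 2,"z": 90,"wx": 0,"wy": 0,"wz": 0},
    {"x": 0,"y": 2,"z": 108,"wx": 0,"wy": 0,"wz": 0},
    {"x": 0,"y": 2,"z": 120,"wx": 0,"wy": 0,"wz": 0},
    {"x": 0,"y": 2,"z": 127,"wx": 0,"wy": 0,"wz": 0},
    {"x": 0,"y": 2,"z": 129,"wx": 0,"wy": 0,"wz": 0},
    {"x": 0,"y": 2,"z": 129,"wx": 0,"wy": 0,"wz": 0},
  ],
)

```text
clock: 12.95
ee_pos: [0.5649, 0.3692, 0.0455]
orientation: [[-0.017, 1.0, 0.001], [1.0, 0.017, 0.001], [0.0, 0.001, -1.0]]
force: [-0.3, -0.2, -0.8]
finger_gap: 0.0405
grip_force: 15.0
```

Request:
move_arm(
  commands=[
    {"x": 0,"y": 0,"z": 1,"wx": 0,"wy": 0,"wz": 0},
    {"x": 0,"y": 0,"z": 2,"wx": 0,"wy": 0,"wz": 0},
    {"x": 0,"y": 0,"z": 3,"wx": 0,"wy": 0,"wz": 0},
    {"x": 0,"y": 0,"z": 3.5,"wx": 0,"wy": 0,"wz": 0},
    {"x": 0,"y": 0,"z": 4,"wx": 0,"wy": 0,"wz": 0},
    {"x": 0,"y": 0,"z": 4,"wx": 0,"wy": 0,"wz": 0},
  ],
)

```text
clock: 13.55
ee_pos: [0.5641, 0.369, 0.0406]
orientation: [[-0.017, 1.0, -0.0], [1.0, 0.017, -0.0], [-0.0, -0.0, -1.0]]
force: [-0.8, -0.1, -0.6]
finger_gap: 0.0408
grip_force: 15.0
```

Request:
move_arm(
  commands=[
    {"x": 0,"y": 0,"z": 0.5,"wx": 0,"wy": 0,"wz": 0},
    {"x": 0,"y": 0,"z": 1,"wx": 0,"wy": 0,"wz": 0},
    {"x": 0,"y": 0,"z": 1.4,"wx": 0,"wy": 0,"wz": 0},
    {"x": 0,"y": 0,"z": 1.4,"wx": 0,"wy": 0,"wz": 0},
  ],
)

```text
clock: 13.95
ee_pos: [0.5642, 0.3689, 0.0392]
orientation: [[-0.017, 1.0, -0.0], [1.0, 0.017, -0.0], [-0.0, -0.0, -1.0]]
force: [0.5, 0.6, -1.2]
finger_gap: 0.0406
grip_force: 15.0
```

Request:
move_arm(
  commands=[
    {"x": 0,"y": 0,"z": 0.3,"wx": 0,"wy": 0,"wz": 0},
    {"x": 0,"y": 0,"z": 0.6,"wx": 0,"wy": 0,"wz": 0},
    {"x": 0,"y": 0,"z": 0.6,"wx": 0,"wy": 0,"wz": 0},
  ],
)

```text
clock: 14.25
ee_pos: [0.5643, 0.369, 0.039]
orientation: [[-0.017, 1.0, 0.0], [1.0, 0.017, 0.0], [0.0, 0.0, -1.0]]
force: [-0.2, -0.9, 1.5]
finger_gap: 0.0404
grip_force: 15.0
```

Request:
move_arm(
  commands=[
    {"x": 0,"y": 0,"z": 0,"wx": 0,"wy": 0,"wz": 0},
    {"x": 0,"y": 0,"z": 0,"wx": 0,"wy": 0,"wz": 0},
    {"x": 0,"y": 0,"z": 0,"wx": 0,"wy": 0,"wz": 0},
    {"x": 0,"y": 0,"z": 0,"wx": 0,"wy": 0,"wz": 0},
  ],
  hand=80,
)

```text
clock: 14.65
ee_pos: [0.5643, 0.369, 0.0387]
orientation: [[-0.017, 1.0, 0.0], [1.0, 0.017, 0.0], [0.0, 0.0, -1.0]]
force: [0.4, -0.1, -0.4]
finger_gap: 0.0704
grip_force: 0.0
```

Request:
move_arm(
  commands=[
    {"x": 0,"y": 0,"z": -30,"wx": 0,"wy": 0,"wz": 0},
    {"x": 0,"y": 0,"z": -75,"wx": 0,"wy": 0,"wz": 0},
    {"x": 0,"y": 0,"z": -120,"wx": 0,"wy": 0,"wz": 0},
    {"x": 0,"y": 0,"z": -165,"wx": 0,"wy": 0,"wz": 0},
    {"x": 0,"y": 0,"z": -180,"wx": 0,"wy": 0,"wz": 0},
    {"x": 0,"y": 0,"z": -180,"wx": 0,"wy": 0,"wz": 0},
  ],
)

```text
clock: 15.25
ee_pos: [0.5659, 0.3697, 0.2223]
orientation: [[-0.017, 1.0, 0.006], [1.0, 0.017, 0.003], [0.002, 0.006, -1.0]]
force: [0.7, 0.6, -0.6]
finger_gap: 0.08
grip_force: 0.0
```

```bash
python3 - <<'E'
from h import *
c,f=cam("wrist"); p,d=arm.grab_frame("wrist"); P=cloud(c,f,d)
for q in((.564,.369),(.564,.303),(.565,.234)): print(top_circle(P,q,.055,.032))
go(.40,-.25,.22,1)
E
```

```text
(1565, array([563.2, 371.2,  20.1]), array([563.3, 373.2,  77.9]))
(1778, array([565.5, 305.7,  23. ]), array([565.4, 309. ,  73.7]))
(1074, array([564.4, 235. ,  23.2]), array([564.5, 246. ,  73.1]))
xyz mm [-616.2 -175.1   -1.5] w [ 0.0016 -0.0006 -0.0004]
```

Request:
move_arm(
  commands=[
    {"x": -45,"y": -13,"z": 0,"wx": 0,"wy": 0,"wz": 0},
    {"x": -90,"y": -26,"z": 0,"wx": 0,"wy": 0,"wz": 0},
    {"x": -135,"y": -39,"z": 0,"wx": 0,"wy": 0,"wz": 0},
    {"x": -180,"y": -52,"z": 0,"wx": 0,"wy": 0,"wz": 0},
    {"x": -225,"y": -65,"z": 0,"wx": 0,"wy": 0,"wz": 0},
    {"x": -270,"y": -77,"z": 0,"wx": 0,"wy": 0,"wz": 0},
    {"x": -315,"y": -90,"z": 0,"wx": 0,"wy": 0,"wz": 0},
    {"x": -360,"y": -102,"z": 0,"wx": 0,"wy": 0,"wz": 0},
  ],
)

```text
clock: 16.1
ee_pos: [0.4658, 0.0061, 0.2157]
orientation: [[-0.017, 1.0, -0.005], [1.0, 0.017, 0.001], [0.001, -0.005, -1.0]]
force: [1.2, 0.1, -0.3]
finger_gap: 0.0803
grip_force: 0.0
```

Request:
move_arm(
  commands=[
    {"x": -45,"y": -13,"z": 0,"wx": 0,"wy": 0,"wz": 0},
    {"x": -90,"y": -26,"z": 0,"wx": 0,"wy": 0,"wz": 0},
    {"x": -135,"y": -39,"z": 0,"wx": 0,"wy": 0,"wz": 0},
    {"x": -180,"y": -52,"z": 0,"wx": 0,"wy": 0,"wz": 0},
    {"x": -220,"y": -63,"z": 0,"wx": 0,"wy": 0,"wz": 0},
    {"x": -255,"y": -73,"z": 0,"wx": 0,"wy": 0,"wz": 0},
    {"x": -255,"y": -73,"z": 0,"wx": 0,"wy": 0,"wz": 0},
    {"x": -255,"y": -73,"z": 0,"wx": 0,"wy": 0,"wz": 0},
  ],
)

```text
clock: 16.9
ee_pos: [0.3985, -0.2483, 0.2162]
orientation: [[-0.015, 1.0, -0.003], [1.0, 0.015, 0.004], [0.004, -0.003, -1.0]]
force: [0.6, 0.2, 0.5]
finger_gap: 0.0797
grip_force: 0.0
```

```bash
python3 - <<'E'
from h import *
c,f=cam("wrist"); p,d=arm.grab_frame("wrist"); cv2.imwrite("pics/w4.png",p)
np.savez("w4.npz",p=p,d=d,eye=c['eye'],att=c['attitude'])
P=cloud(c,f,d); print(arm.read_state()['ee_pos'])
hsv=cv2.cvtColor(p,cv2.COLOR_BGR2HSV); m=((hsv[...,1]<110)&(hsv[...,2]>90)&(P[...,2]<.015)&(np.hypot(P[...,0]-.362,P[...,1]+.295)<.09)).astype('u1')
k,l,s,ce=cv2.connectedComponentsWithStats(m); i=1+s[1:,4].argmax(); print(s[i],ce[i])
w=onplane(c,f,np.argwhere(l==i)[:,::-1],.005)[:,:2]*1000; print(cv2.minAreaRect(w.astype('f4')), np.nanpercentile(P[l==i][:,2],[5,50,95]))
for y in range(-365,-225,12):
    q=w[(w[:,1]>y)&(w[:,1]<y+12),0]
    if len(q): print(y+6,q.min().round(),q.max().round())
E
```

```text
[ 0.39889037 -0.24757068  0.21657663]
[ 239  165   27  113 1482] [249.50404858 227.96288799]
((364.6242980957031, -297.08526611328125), (29.936080932617188, 136.8461456298828), 0.10656527429819107) [0.00063084 0.00567047 0.01052257]
-359 353.0 377.0
-347 350.0 380.0
-335 350.0 380.0
-323 352.0 376.0
-311 358.0 367.0
-299 356.0 365.0
-287 354.0 365.0
-275 353.0 365.0
-263 351.0 365.0
-251 350.0 365.0
-239 351.0 365.0
-227 353.0 361.0
```

View pics/w4.png

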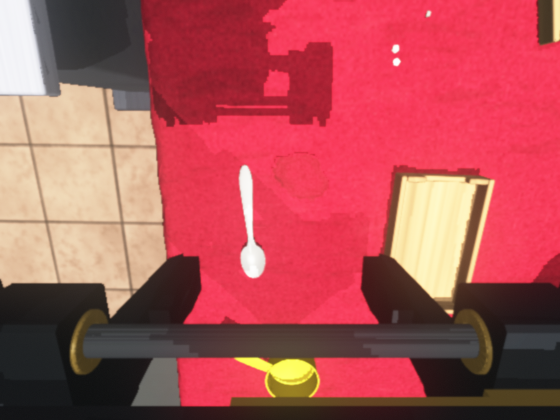

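```bash
python3 -c "
from h import *
go(.361,-.297,.06,4)"
```

```text
xyz mm [-49.3 -38.3 156.5] w [-0.0025 -0.0035 -0.0534]
```

Request:
move_arm(
  commands=[
    {"x": -25,"y": -20,"z": 35,"wx": -0.0025,"wy": -0.0035,"wz": -0.053},
    {"x": -49,"y": -38,"z": 70,"wx": -0.0025,"wy": -0.0035,"wz": -0.053},
    {"x": -49,"y": -38,"z": 110,"wx": -0.0025,"wy": -0.0035,"wz": -0.053},
    {"x": -49,"y": -38,"z": 145,"wx": -0.0025,"wy": -0.0035,"wz": -0.053},
    {"x": -49,"y": -38,"z": 156,"wx": -0.0025,"wy": -0.0035,"wz": -0.053},
    {"x": -49,"y": -38,"z": 156,"wx": -0.0025,"wy": -0.0035,"wz": -0.053},
    {"x": -49,"y": -38,"z": 156,"wx": -0.0025,"wy": -0.0035,"wz": -0.053},
  ],
  hand=45,
)

```text
clock: 17.65
ee_pos: [0.3635, -0.2985, 0.0638]
orientation: [[-0.071, 0.997, 0.003], [0.997, 0.071, -0.004], [-0.005, 0.003, -1.0]]
force: [1.1, -0.1, 0.2]
finger_gap: 0.0451
grip_force: 0.0
```

```bash
python3 -c "
from h import *
print(arm.read_state()['ee_pos']);go(.361,-.297,.003,4)"
```

```text
[ 0.36351959 -0.29847729  0.06375354]
xyz mm [ 1.9 -2.6 60.7] w [0.0031 0.0045 0.0017]
```

Request:
move_arm(
  commands=[
    {"x": 0,"y": 0,"z": 25,"wx": 0,"wy": 0,"wz": 0},
    {"x": 0,"y": 0,"z": 45,"wx": 0,"wy": 0,"wz": 0},
    {"x": 0,"y": 0,"z": 53,"wx": 0,"wy": 0,"wz": 0},
    {"x": 0,"y": 0,"z": 55,"wx": 0,"wy": 0,"wz": 0},
    {"x": 0,"y": 0,"z": 55,"wx": 0,"wy": 0,"wz": 0},
    {"x": 0,"y": 0,"z": 55,"wx": 0,"wy": 0,"wz": 0},
  ],
)

```text
clock: 18.25
ee_pos: [0.3634, -0.2996, 0.0089]
orientation: [[-0.07, 0.998, 0.004], [0.998, 0.07, -0.005], [-0.005, 0.004, -1.0]]
force: [0.1, -0.1, -0.3]
finger_gap: 0.045
grip_force: 0.0
```

```bash
python3 -c "
from h import *
print(arm.read_state()['force']);go(.361,-.297,.003,4)"
```

```text
[ 0.09569519 -0.08437202 -0.34451393]
xyz mm [ 2.8 -2.2  5.9] w [0.0036 0.0054 0.0004]
```

Request:
move_arm(
  commands=[
    {"x": 2.5,"y": -2,"z": 3,"wx": 0.0036,"wy": 0.0053,"wz": 0},
    {"x": 2.5,"y": -2,"z": 5.5,"wx": 0.0036,"wy": 0.0053,"wz": 0},
    {"x": 2.5,"y": -2,"z": 5.5,"wx": 0.0036,"wy": 0.0053,"wz": 0},
    {"x": 2.5,"y": -2,"z": 5.5,"wx": 0.0036,"wy": 0.0053,"wz": 0},
  ],
)

```text
clock: 18.65
ee_pos: [0.3605, -0.2963, 0.0021]
orientation: [[-0.07, 0.998, -0.001], [0.998, 0.07, 0.002], [0.002, -0.001, -1.0]]
force: [-0.3, 0.2, -0.1]
finger_gap: 0.0449
grip_force: 0.0
```

Request:
move_arm(
  commands=[
    {"x": 0,"y": 0,"z": 0,"wx": 0,"wy": 0,"wz": 0},
    {"x": 0,"y": 0,"z": 0,"wx": 0,"wy": 0,"wz": 0},
    {"x": 0,"y": 0,"z": 0,"wx": 0,"wy": 0,"wz": 0},
    {"x": 0,"y": 0,"z": 0,"wx": 0,"wy": 0,"wz": 0},
    {"x": 0,"y": 0,"z": 0,"wx": 0,"wy": 0,"wz": 0},
    {"x": 0,"y": 0,"z": 0,"wx": 0,"wy": 0,"wz": 0},
  ],
  hand=4,
  force=10,
)

```text
clock: 19.25
ee_pos: [0.3606, -0.2965, 0.0022]
orientation: [[-0.07, 0.998, -0.001], [0.998, 0.07, 0.001], [0.002, -0.001, -1.0]]
force: [0.2, -0.6, 0.0]
finger_gap: 0.0212
grip_force: 10.0
```

Request:
move_arm(
  commands=[
    {"x": 0,"y": 0,"z": -10,"wx": 0,"wy": 0,"wz": 0},
    {"x": 0,"y": 0,"z": -30,"wx": 0,"wy": 0,"wz": 0},
    {"x": 0,"y": 0,"z": -60,"wx": 0,"wy": 0,"wz": 0},
    {"x": 0,"y": 0,"z": -100,"wx": 0,"wy": 0,"wz": 0},
    {"x": 0,"y": 0,"z": -130,"wx": 0,"wy": 0,"wz": 0},
    {"x": 0,"y": 0,"z": -150,"wx": 0,"wy": 0,"wz": 0},
    {"x": 0,"y": 0,"z": -150,"wx": 0,"wy": 0,"wz": 0},
  ],
)

```text
clock: 19.95
ee_pos: [0.3621, -0.2984, 0.1558]
orientation: [[-0.07, 0.998, 0.003], [0.998, 0.07, -0.004], [-0.004, 0.003, -1.0]]
force: [-0.0, -0.4, -0.3]
finger_gap: 0.0213
grip_force: 10.0
```

```bash
python3 -c "
from h import *
s=arm.read_state();print(s['ee_pos'],s['finger_gap'])
go(.657,-.004,.14,15.3, (.361,-.297,.152,4))"
```

```text
[ 0.362118   -0.29842905  0.15584625] 0.02128651262891235
xyz mm [271.6 315.7  12. ] w [ 0.      0.     -0.1972]
```

Request:
move_arm(
  commands=[
    {"x": 25,"y": 29,"z": 0,"wx": 0,"wy": 0,"wz": -0.02},
    {"x": 55,"y": 64,"z": 0,"wx": 0,"wy": 0,"wz": -0.05},
    {"x": 85,"y": 99,"z": 0,"wx": 0,"wy": 0,"wz": -0.08},
    {"x": 115,"y": 134,"z": 0,"wx": 0,"wy": 0,"wz": -0.11},
    {"x": 145,"y": 169,"z": 0,"wx": 0,"wy": 0,"wz": -0.14},
    {"x": 175,"y": 204,"z": 0,"wx": 0,"wy": 0,"wz": -0.17},
    {"x": 205,"y": 239,"z": 0,"wx": 0,"wy": 0,"wz": -0.197},
    {"x": 235,"y": 274,"z": 0,"wx": 0,"wy": 0,"wz": -0.197},
  ],
)

```text
clock: 20.75
ee_pos: [0.6179, -0.0412, 0.1505]
orientation: [[-0.265, 0.964, -0.004], [0.964, 0.265, 0.002], [0.003, -0.003, -1.0]]
force: [1.0, -1.1, -0.2]
finger_gap: 0.0212
grip_force: 10.0
```

Request:
move_arm(
  commands=[
    {"x": 25,"y": 33,"z": 0,"wx": 0,"wy": 0,"wz": 0},
    {"x": 43,"y": 34,"z": 0,"wx": 0,"wy": 0,"wz": 0},
    {"x": 43,"y": 34,"z": 0,"wx": 0,"wy": 0,"wz": 0},
    {"x": 43,"y": 34,"z": 0,"wx": 0,"wy": 0,"wz": 0},
    {"x": 43,"y": 34,"z": 0,"wx": 0,"wy": 0,"wz": 0},
    {"x": 43,"y": 34,"z": 0,"wx": 0,"wy": 0,"wz": 0},
  ],
)

```text
clock: 21.35
ee_pos: [0.6387, 0.0059, 0.1524]
orientation: [[-0.262, 0.965, -0.001], [0.965, 0.262, 0.001], [0.002, -0.001, -1.0]]
force: [0.1, -0.1, 1.2]
finger_gap: 0.0208
grip_force: 10.0
```

```bash
python3 - <<'E'
from h import *
c,f=cam("wrist"); p,d=arm.grab_frame("wrist"); cv2.imwrite("pics/w5.png",p)
np.savez("w5.npz",p=p,d=d,eye=c['eye'],att=c['attitude'])
s=arm.read_state();print(s['ee_pos'],s['orientation'],s['finger_gap'])
go(.657,-.004,.14,15.3)
E
```

```text
[0.63881421 0.00599803 0.15252016] [[-2.62076989e-01  9.65046295e-01 -1.14064577e-03]
 [ 9.65045488e-01  2.62078474e-01  1.44201746e-03]
 [ 1.69055231e-03 -7.22855465e-04 -9.99998310e-01]] 0.021177293260980664
xyz mm [-14.4  14.9  12.5] w [-0.0007 -0.0017 -0.0019]
```

View pics/w5.png

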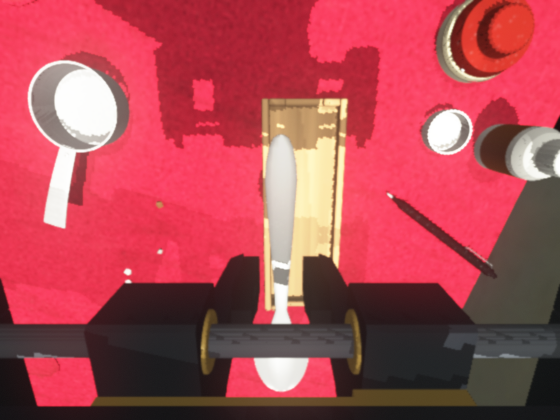

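```bash
python3 - <<'E'
from h import *
a=np.load("w5.npz"); c,f=cam("wrist"); c=dict(c,eye=a['eye'],attitude=a['att']); P=cloud(c,f,a['d']); p=a['p']
hsv=cv2.cvtColor(p,cv2.COLOR_BGR2HSV); m=((hsv[...,0]>10)&(hsv[...,0]<34)&(hsv[...,1]>50)&(hsv[...,2]>50)&(P[...,2]>.015)&(P[...,2]<.023)).astype('u1'); m[320:]=0; m[:,:255]=0; m[:,355:]=0
q=P[m>0]; R=np.array([[-.2639,.9646],[.9646,.2639]]) # u=along tray y' , v = across
print(len(q),cv2.minAreaRect((q[:,:2]*1000).astype('f4')))
t=np.radians(15.3); u=q[:,:2]@[-np.sin(t),np.cos(t)]; v=q[:,:2]@[np.cos(t),np.sin(t)]
for lo in np.arange(u.min(),u.max(),.02):
    k=(u>=lo)&(u<lo+.02); print(round(lo,3),k.sum(),np.round(np.percentile(v[k],[1,99])*1000,1))
print('u',np.percentile(u,[.5,99.5]))
# obstacles above 5cm
o=(P[...,2]>.05)&(P[...,2]<.15)&(P[...,0]>.68); o[:,:350]=0
k,l,s,_=cv2.connectedComponentsWithStats(o.astype('u1'))
for i in range(1,k):
    if s[i,4]>50: print(s[i],np.nanmin(P[l==i],0).round(3),np.nanmax(P[l==i],0).round(3))
# held spoon
w=((hsv[...,1]<70)&(P[...,2]>.12)&(P[...,2]<.18)); w[:,:255]=0; w[:,320:]=0; w[:130]=0
q=P[w]; u2=q[:,:2]@[-np.sin(t),np.cos(t)]; v2=q[:,:2]@[np.cos(t),np.sin(t)]
print('tcp u,v',np.array(arm.read_state()['ee_pos'])[:2]@[-np.sin(t),np.cos(t)],np.array(arm.read_state()['ee_pos'])[:2]@[np.cos(t),np.sin(t)])
for lo in np.arange(u2.min(),u2.max(),.015):
    k=(u2>=lo)&(u2<lo+.015)
    if k.sum()>10: print(round(lo,3),k.sum(),np.round(np.percentile(v2[k],[1,99])*1000,1),np.median(q[k,2]).round(4))
E
```

```text
2519 ((659.6570434570312, -0.5192413330078125), (69.68052673339844, 195.7528076171875), 15.199634552001953)
-0.272 133 [601.5 610.3]
-0.252 113 [601.7 606.7]
-0.232 195 [601.3 670.6]
-0.212 256 [601.4 670.2]
-0.192 238 [601.7 670.7]
-0.172 213 [602.1 670.8]
-0.152 211 [601.6 670.5]
-0.132 272 [601.9 670.5]
-0.112 346 [601.5 670.3]
-0.092 542 [601.7 670.3]
u [-0.27077498 -0.07680132]
[498   5  33  29 175] [0.743 0.17  0.05 ] [0.765 0.187 0.052]
[491  23  17  23  80] [0.743 0.161 0.05 ] [0.753 0.174 0.052]
[ 508  127   52   54 2318] [0.79  0.081 0.05 ] [0.821 0.121 0.086]
[531 274  29  50 512] [ 0.877 -0.035  0.05 ] [0.881 0.015 0.063]
[ 483  358   55   48 1668] [ 0.877 -0.132  0.05 ] [ 0.881 -0.056  0.084]
tcp u,v -0.162780411927371 0.6177557044970107
-0.23 1091 [605. 629.] 0.1559
-0.215 263 [603.5 631. ] 0.1547
-0.2 60 [612.5 621.8] 0.1587
-0.185 322 [613.4 620.7] 0.1605
-0.17 435 [613.5 620.6] 0.1608
-0.155 627 [612.2 621.9] 0.1597
-0.14 848 [610.9 623.1] 0.1581
-0.125 1051 [610.1 624. ] 0.1561
-0.11 865 [610.6 623.4] 0.1541
```

```bash
python3 -c "
from h import *
go(.660,-.0005,.03,15.2)"
```

```text
xyz mm [-12.   18.8 122.5] w [-0.0007 -0.0017 -0.0001]
```

Request:
move_arm(
  commands=[
    {"x": -12,"y": 19,"z": 15,"wx": 0,"wy": 0,"wz": 0},
    {"x": -12,"y": 19,"z": 40,"wx": 0,"wy": 0,"wz": 0},
    {"x": -12,"y": 19,"z": 70,"wx": 0,"wy": 0,"wz": 0},
    {"x": -12,"y": 19,"z": 95,"wx": 0,"wy": 0,"wz": 0},
    {"x": -12,"y": 19,"z": 115,"wx": 0,"wy": 0,"wz": 0},
    {"x": -12,"y": 19,"z": 121,"wx": 0,"wy": 0,"wz": 0},
    {"x": -12,"y": 19,"z": 121,"wx": 0,"wy": 0,"wz": 0},
    {"x": -12,"y": 19,"z": 121,"wx": 0,"wy": 0,"wz": 0},
  ],
)

```text
clock: 22.2
ee_pos: [0.6613, 0.0005, 0.0326]
orientation: [[-0.263, 0.965, 0.0], [0.965, 0.263, 0.001], [0.001, 0.001, -1.0]]
force: [0.0, 0.2, 1.3]
finger_gap: 0.0213
grip_force: 10.0
```

Request:
move_arm(
  commands=[
    {"x": 0,"y": 0,"z": 0,"wx": 0,"wy": 0,"wz": 0},
    {"x": 0,"y": 0,"z": 0,"wx": 0,"wy": 0,"wz": 0},
    {"x": 0,"y": 0,"z": 0,"wx": 0,"wy": 0,"wz": 0},
  ],
)

```text
clock: 22.5
ee_pos: [0.661, 0.001, 0.0322]
orientation: [[-0.264, 0.965, 0.0], [0.965, 0.264, 0.001], [0.001, 0.0, -1.0]]
force: [-0.0, -0.8, 0.2]
finger_gap: 0.0209
grip_force: 10.0
```

```bash
python3 -c "
from h import *
go(.660,-.0005,.02,15.2)
c,f=cam('wrist'); p,d=arm.grab_frame('wrist'); cv2.imwrite('pics/w6.png',p[200:,150:420])"
```

```text
xyz mm [-1.2 -1.3 12.2] w [ 0.0005 -0.0013  0.0018]
```

View pics/w6.png

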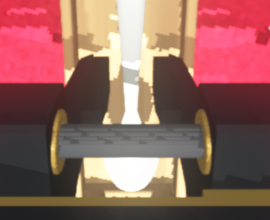

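Request:
move_arm(
  commands=[
    {"x": 0,"y": -1.3,"z": 3,"wx": 0,"wy": 0,"wz": 0},
    {"x": 0,"y": -1.3,"z": 6,"wx": 0,"wy": 0,"wz": 0},
    {"x": 0,"y": -1.3,"z": 9,"wx": 0,"wy": 0,"wz": 0},
    {"x": 0,"y": -1.3,"z": 11,"wx": 0,"wy": 0,"wz": 0},
    {"x": 0,"y": -1.3,"z": 11,"wx": 0,"wy": 0,"wz": 0},
  ],
)

```text
clock: 23.05
ee_pos: [0.6588, 0.0008, 0.0196]
orientation: [[-0.264, 0.965, -0.002], [0.965, 0.264, 0.002], [0.002, -0.002, -1.0]]
force: [-0.6, -0.7, 0.5]
finger_gap: 0.021
grip_force: 10.0
```

Request:
move_arm(
  commands=[
    {"x": 0,"y": 0,"z": 1,"wx": 0,"wy": 0,"wz": 0},
    {"x": 0,"y": 0,"z": 2,"wx": 0,"wy": 0,"wz": 0},
    {"x": 0,"y": 0,"z": 2.5,"wx": 0,"wy": 0,"wz": 0},
    {"x": 0,"y": 0,"z": 2.5,"wx": 0,"wy": 0,"wz": 0},
  ],
)

```text
clock: 23.45
ee_pos: [0.6591, 0.0007, 0.0178]
orientation: [[-0.264, 0.965, -0.001], [0.965, 0.264, 0.002], [0.002, -0.001, -1.0]]
force: [0.5, 0.2, -0.2]
finger_gap: 0.0215
grip_force: 10.0
```

Request:
move_arm(
  commands=[
    {"x": 0,"y": 0,"z": 1,"wx": 0,"wy": 0,"wz": 0},
    {"x": 0,"y": 0,"z": 2,"wx": 0,"wy": 0,"wz": 0},
    {"x": 0,"y": 0,"z": 3,"wx": 0,"wy": 0,"wz": 0},
    {"x": 0,"y": 0,"z": 4,"wx": 0,"wy": 0,"wz": 0},
    {"x": 0,"y": 0,"z": 4,"wx": 0,"wy": 0,"wz": 0},
  ],
)

```text
clock: 23.95
ee_pos: [0.659, 0.0007, 0.0135]
orientation: [[-0.264, 0.965, -0.002], [0.965, 0.264, 0.002], [0.002, -0.001, -1.0]]
force: [0.9, 0.6, 0.0]
finger_gap: 0.0214
grip_force: 10.0
```

Request:
move_arm(
  commands=[
    {"x": 0,"y": 0,"z": 1,"wx": 0,"wy": 0,"wz": 0},
    {"x": 0,"y": 0,"z": 2,"wx": 0,"wy": 0,"wz": 0},
    {"x": 0,"y": 0,"z": 3,"wx": 0,"wy": 0,"wz": 0},
    {"x": 0,"y": 0,"z": 4,"wx": 0,"wy": 0,"wz": 0},
    {"x": 0,"y": 0,"z": 4,"wx": 0,"wy": 0,"wz": 0},
  ],
)

```text
clock: 24.45
ee_pos: [0.659, 0.0007, 0.0096]
orientation: [[-0.264, 0.965, -0.002], [0.965, 0.264, 0.002], [0.002, -0.001, -1.0]]
force: [0.3, -0.0, -0.8]
finger_gap: 0.0211
grip_force: 10.0
```

Request:
move_arm(
  commands=[
    {"x": 0,"y": 0,"z": 1,"wx": 0,"wy": 0,"wz": 0},
    {"x": 0,"y": 0,"z": 2,"wx": 0,"wy": 0,"wz": 0},
    {"x": 0,"y": 0,"z": 2,"wx": 0,"wy": 0,"wz": 0},
  ],
)

```text
clock: 24.75
ee_pos: [0.659, 0.0007, 0.0076]
orientation: [[-0.264, 0.965, -0.002], [0.965, 0.264, 0.002], [0.002, -0.001, -1.0]]
force: [0.4, 0.0, -1.2]
finger_gap: 0.0212
grip_force: 10.0
```

Request:
move_arm(
  commands=[
    {"x": 0,"y": 0,"z": 0,"wx": 0,"wy": 0,"wz": 0},
    {"x": 0,"y": 0,"z": 0,"wx": 0,"wy": 0,"wz": 0},
    {"x": 0,"y": 0,"z": 0,"wx": 0,"wy": 0,"wz": 0},
  ],
  hand=24,
)

```text
clock: 25.05
ee_pos: [0.6592, 0.0007, 0.0079]
orientation: [[-0.264, 0.965, -0.001], [0.965, 0.264, 0.002], [0.002, -0.001, -1.0]]
force: [-0.7, 1.0, -0.5]
finger_gap: 0.0244
grip_force: 0.0
```

Request:
move_arm(
  commands=[
    {"x": 0,"y": 0,"z": -5,"wx": 0,"wy": 0,"wz": 0},
    {"x": 0,"y": 0,"z": -15,"wx": 0,"wy": 0,"wz": 0},
    {"x": 0,"y": 0,"z": -30,"wx": 0,"wy": 0,"wz": 0},
    {"x": 0,"y": 0,"z": -60,"wx": 0,"wy": 0,"wz": 0},
    {"x": 0,"y": 0,"z": -100,"wx": 0,"wy": 0,"wz": 0},
    {"x": 0,"y": 0,"z": -145,"wx": 0,"wy": 0,"wz": 0},
    {"x": 0,"y": 0,"z": -190,"wx": 0,"wy": 0,"wz": 0},
    {"x": 0,"y": 0,"z": -190,"wx": 0,"wy": 0,"wz": 0},
  ],
)

```text
clock: 25.85
ee_pos: [0.6639, -0.0002, 0.2083]
orientation: [[-0.264, 0.964, 0.014], [0.965, 0.264, -0.001], [-0.005, 0.013, -1.0]]
force: [0.7, -0.3, 0.3]
finger_gap: 0.0239
grip_force: 0.0
```

```bash
python3 -c "
from h import *
go(.50,-.06,.22,90)
p,d=arm.grab_frame('wrist'); q,_=arm.grab_frame('top');cv2.imwrite('pics/w7.png',np.hstack([p[::1,::1],cv2.resize(q[150:290,180:330],None,fx=1.5,fy=3)[:420,:225]]))
c,f=cam('wrist');P=cloud(c,f,d);np.savez('w7.npz',p=p,d=d,eye=c['eye'],att=c['attitude'])"
```

```text
xyz mm [ -14.4 -173.7  -13.9] w [ 0.0082  0.0126 -1.3036]
```

View pics/w7.png

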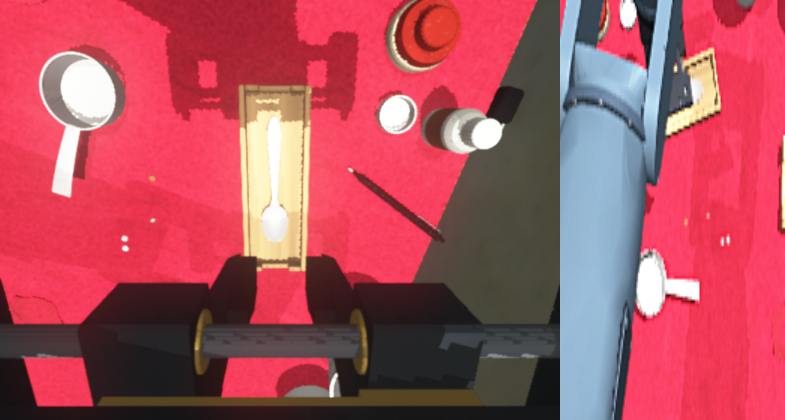

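```bash
python3 - <<'E'
from h import *
for n in("w5.npz","w7.npz","w3.npz"):
    a=np.load(n); c,f=cam("wrist"); c=dict(c,eye=a['eye'],attitude=a['att']); P=cloud(c,f,a['d'])
    m=(P[...,2]>.024)&(P[...,2]<.038)&(np.hypot(P[...,0]-.46,P[...,1])<.09); q=P[m]
    h=q[q[:,1]<-.02]; b=q[q[:,1]>.005]
    print(n,cv2.minEnclosingCircle((b[:,:2]*1000).astype('f4')),cv2.minAreaRect((q[:,:2]*1000).astype('f4')),np.polyfit(h[:,1],h[:,0],1),np.median(b[:,2]), q.min(0),q.max(0))
go(.46,.036,.12,2)
E
```

```text
w5.npz ((460.4731750488281, 38.80619430541992), 34.56108093261719) ((449.657470703125, 7.5865936279296875), (134.5985565185547, 68.14668273925781), 71.6634521484375) [0.06336527 0.45766847] 0.029941942743335892 [ 0.42633697 -0.06333259  0.02400662] [0.49472229 0.07313584 0.03582372]
w7.npz ((455.2189025878906, 39.38674545288086), 34.89459991455078) ((444.4002990722656, 8.308876037597656), (135.0708465576172, 67.71040344238281), 71.93396759033203) [0.06138884 0.45215585] 0.026164978197868116 [ 0.42034461 -0.06249712  0.02400399] [0.48932095 0.07399281 0.03074287]
w3.npz ((459.9781188964844, 38.28797149658203), 34.20189666748047) ((459.8175964355469, -5.518501281738281), (114.22689819335938, 67.60799407958984), 89.70603942871094) [0.06851847 0.45721113] 0.03115361789106011 [ 0.42625792 -0.06259877  0.02409569] [0.49386289 0.0517475  0.03618476]
xyz mm [  87.4 -184.2   80.3] w [ 3.700e-03 -2.000e-04  2.322e-01]
```

```bash
python3 - <<'E'
from h import *
print(arm.read_state()['ee_pos']); go(.4602,.0386,.08,-3.7)
E
```

```text
[6.60463421e-01 2.60901597e-04 2.00995648e-01]
xyz mm [  89.9 -183.5  120.3] w [ 0.0037 -0.0004  0.3317]
```

Request:
move_arm(
  commands=[
    {"x": 18,"y": -37,"z": 10,"wx": 0,"wy": 0,"wz": 0.1},
    {"x": 36,"y": -74,"z": 30,"wx": 0,"wy": 0,"wz": 0.2},
    {"x": 54,"y": -111,"z": 55,"wx": 0,"wy": 0,"wz": 0.3},
    {"x": 72,"y": -148,"z": 80,"wx": 0,"wy": 0,"wz": 0.332},
    {"x": 90,"y": -183,"z": 105,"wx": 0,"wy": 0,"wz": 0.332},
    {"x": 90,"y": -183,"z": 120,"wx": 0,"wy": 0,"wz": 0.332},
    {"x": 90,"y": -183,"z": 120,"wx": 0,"wy": 0,"wz": 0.332},
    {"x": 90,"y": -183,"z": 120,"wx": 0,"wy": 0,"wz": 0.332},
  ],
  hand=88,
)

```text
clock: 26.75
ee_pos: [0.4591, 0.039, 0.078]
orientation: [[0.065, 0.998, -0.002], [0.998, -0.065, 0.002], [0.002, -0.002, -1.0]]
force: [-0.0, 0.2, 0.5]
finger_gap: 0.0859
grip_force: 0.0
```

Request:
move_arm(
  commands=[
    {"x": 0,"y": 0,"z": 0,"wx": 0,"wy": 0,"wz": 0},
    {"x": 0,"y": 0,"z": 0,"wx": 0,"wy": 0,"wz": 0},
    {"x": 0,"y": 0,"z": 0,"wx": 0,"wy": 0,"wz": 0},
  ],
)

```text
clock: 27.05
ee_pos: [0.4599, 0.0389, 0.0788]
orientation: [[0.065, 0.998, 0.0], [0.998, -0.065, 0.001], [0.001, -0.0, -1.0]]
force: [-0.2, 0.4, -0.3]
finger_gap: 0.0877
grip_force: 0.0
```

```bash
python3 - <<'E'
from h import *
c,f=cam("wrist"); p,d=arm.grab_frame("wrist"); P=cloud(c,f,d)
s=arm.read_state(); print(s['ee_pos'],s['finger_gap']); go(.4602,.0386,.022,-3.7)
m=(P[...,2]>.026)&(P[...,2]<.036)&(np.hypot(P[...,0]-.46,P[...,1]-.0386)<.045); q=P[m]
print(len(q),q.min(0),q.max(0))
cv2.imwrite("pics/w8.png",p)
E
```

```text
[0.45966856 0.0389544  0.07862676] 0.08789887311028383
xyz mm [-0.4  0.6 56.6] w [-0.0003 -0.0014 -0.0005]
1657 [ 0.42671299 -0.0063581   0.02600105] [0.49385138 0.07330809 0.03346367]
```

View pics/w8.png

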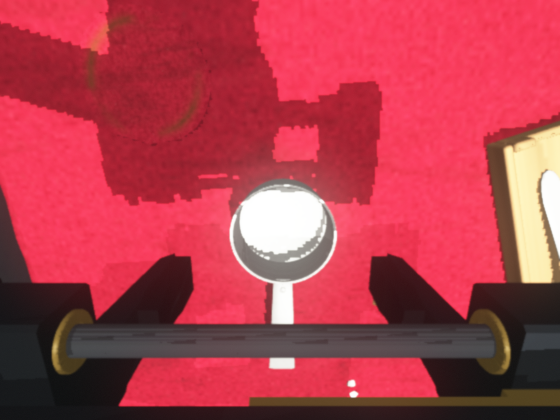

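Request:
move_arm(
  commands=[
    {"x": 0,"y": 0.5,"z": 25,"wx": 0,"wy": 0,"wz": 0},
    {"x": 0,"y": 0.5,"z": 45,"wx": 0,"wy": 0,"wz": 0},
    {"x": 0,"y": 0.5,"z": 56,"wx": 0,"wy": 0,"wz": 0},
    {"x": 0,"y": 0.5,"z": 56,"wx": 0,"wy": 0,"wz": 0},
    {"x": 0,"y": 0.5,"z": 56,"wx": 0,"wy": 0,"wz": 0},
    {"x": 0,"y": 0.5,"z": 56,"wx": 0,"wy": 0,"wz": 0},
  ],
)

```text
clock: 27.7
ee_pos: [0.4603, 0.0391, 0.023]
orientation: [[0.065, 0.998, 0.0], [0.998, -0.065, 0.001], [0.001, 0.0, -1.0]]
force: [0.5, 0.2, -0.3]
finger_gap: 0.088
grip_force: 0.0
```

Request:
move_arm(
  commands=[
    {"x": 0,"y": 0,"z": 0,"wx": 0,"wy": 0,"wz": 0},
    {"x": 0,"y": 0,"z": 0,"wx": 0,"wy": 0,"wz": 0},
    {"x": 0,"y": 0,"z": 0,"wx": 0,"wy": 0,"wz": 0},
    {"x": 0,"y": 0,"z": 0,"wx": 0,"wy": 0,"wz": 0},
    {"x": 0,"y": 0,"z": 0,"wx": 0,"wy": 0,"wz": 0},
  ],
  hand=58,
  force=15,
)

```text
clock: 28.2
ee_pos: [0.4598, 0.0391, 0.0225]
orientation: [[0.065, 0.998, -0.001], [0.998, -0.065, 0.002], [0.001, -0.001, -1.0]]
force: [-1.0, 0.1, 4.8]
finger_gap: 0.0655
grip_force: 15.0
```

Request:
move_arm(
  commands=[
    {"x": 0,"y": 0,"z": -10,"wx": 0,"wy": 0,"wz": 0},
    {"x": 0,"y": 0,"z": -30,"wx": 0,"wy": 0,"wz": 0},
    {"x": 0,"y": 0,"z": -60,"wx": 0,"wy": 0,"wz": 0},
    {"x": 0,"y": 0,"z": -90,"wx": 0,"wy": 0,"wz": 0},
    {"x": 0,"y": 0,"z": -100,"wx": 0,"wy": 0,"wz": 0},
    {"x": 0,"y": 0,"z": -100,"wx": 0,"wy": 0,"wz": 0},
    {"x": 0,"y": 0,"z": -100,"wx": 0,"wy": 0,"wz": 0},
  ],
)

```text
clock: 28.9
ee_pos: [0.4588, 0.0391, 0.1212]
orientation: [[0.065, 0.998, -0.002], [0.998, -0.065, 0.002], [0.002, -0.003, -1.0]]
force: [-0.6, 0.3, -1.0]
finger_gap: 0.0655
grip_force: 15.0
```

```bash
python3 - <<'E'
from h import *
a=np.load("w4.npz"); c,f=cam("wrist"); c0=dict(c,eye=a['eye'],attitude=a['att']); P=cloud(c0,f,a['d'])
m=(P[...,2]>.019)&(P[...,2]<.03)&(abs(P[...,0]-.568)<.08)&(abs(P[...,1]+.317)<.11); q=P[m]; print('w4 tray',cv2.minAreaRect((q[:,:2]*1000).astype('f4')),q.min(0),q.max(0))
s=arm.read_state(); print(s['ee_pos'],s['finger_gap'],s['force']); go(.568,-.28,.12,-1.5)
p,d=arm.grab_frame("wrist"); P=cloud(c,f,d); m=(P[...,2]>.08)&(P[...,2]<.15)&(np.hypot(P[...,0]-.46,P[...,1]-.0386)<.05)&(P[...,1]>.04); q=P[m]; print(len(q),q.min(0),q.max(0))
E
```

```text
w4 tray ((570.1480102539062, -316.60833740234375), (163.5508270263672, 98.84239959716797), 88.6573257446289) [ 0.52101916 -0.39909213  0.01900319] [ 0.62118983 -0.23395109  0.02695628]
[0.45882357 0.03913388 0.12122419] 0.06549092235039003 [-0.57387519  0.25922075 -0.96329391]
xyz mm [-311.4  129.7    0.4] w [-0.0025 -0.0017 -0.0389]
8040 [0.41217062 0.04000042 0.09900991] [0.50700125 0.07341894 0.14999425]
```

Request:
move_arm(
  commands=[
    {"x": -30,"y": 13,"z": 0,"wx": 0,"wy": 0,"wz": -0.04},
    {"x": -70,"y": 29,"z": 0,"wx": 0,"wy": 0,"wz": -0.04},
    {"x": -110,"y": 46,"z": 0,"wx": 0,"wy": 0,"wz": -0.04},
    {"x": -150,"y": 63,"z": 0,"wx": 0,"wy": 0,"wz": -0.04},
    {"x": -190,"y": 80,"z": 0,"wx": 0,"wy": 0,"wz": -0.04},
    {"x": -230,"y": 96,"z": 0,"wx": 0,"wy": 0,"wz": -0.04},
    {"x": -265,"y": 111,"z": 0,"wx": 0,"wy": 0,"wz": -0.04},
    {"x": -290,"y": 122,"z": 0,"wx": 0,"wy": 0,"wz": -0.04},
  ],
)

```text
clock: 29.75
ee_pos: [0.5618, -0.2603, 0.119]
orientation: [[0.027, 1.0, -0.004], [1.0, -0.027, 0.003], [0.003, -0.004, -1.0]]
force: [0.2, 0.0, -0.8]
finger_gap: 0.0658
grip_force: 15.0
```

Request:
move_arm(
  commands=[
    {"x": -15,"y": 7,"z": 0,"wx": 0,"wy": 0,"wz": 0},
    {"x": -24,"y": 9,"z": 0,"wx": 0,"wy": 0,"wz": 0},
    {"x": -24,"y": 9,"z": 0,"wx": 0,"wy": 0,"wz": 0},
    {"x": -24,"y": 9,"z": 0,"wx": 0,"wy": 0,"wz": 0},
    {"x": -24,"y": 9,"z": 0,"wx": 0,"wy": 0,"wz": 0},
    {"x": -24,"y": 9,"z": 0,"wx": 0,"wy": 0,"wz": 0},
  ],
)

```text
clock: 30.35
ee_pos: [0.5707, -0.2815, 0.1215]
orientation: [[0.024, 1.0, -0.001], [1.0, -0.024, 0.002], [0.002, -0.002, -1.0]]
force: [-0.1, 0.5, -1.2]
finger_gap: 0.0658
grip_force: 15.0
```

```bash
python3 - <<'E'
from h import *
s=arm.read_state(); print(s['ee_pos'],s['finger_gap']); go(.570,-.283,.0275,-1.4)
c,f=cam("wrist"); p,d=arm.grab_frame("wrist"); cv2.imwrite("pics/w9.png",p); np.savez('w9.npz',p=p,d=d,eye=c['eye'],att=c['attitude'])
P=cloud(c,f,d); m=(P[...,2]>.019)&(P[...,2]<.03)&(abs(P[...,0]-.568)<.08)&(abs(P[...,1]+.317)<.11); q=P[m]; print('tray',q.min(0),q.max(0),cv2.minAreaRect((q[:,:2]*1000).astype('f4')))
E
```

```text
[ 0.57074939 -0.28149048  0.12146081] 0.06578606346827826
xyz mm [-1.7 -0.6 94. ] w [-0.0015 -0.0018  0.0004]
tray [ 0.52058409 -0.38547485  0.01902502] [ 0.62127371 -0.23411201  0.02665237] ((570.6823120117188, -309.70025634765625), (149.2877655029297, 98.10697174072266), 88.4706039428711)
```

View pics/w9.png

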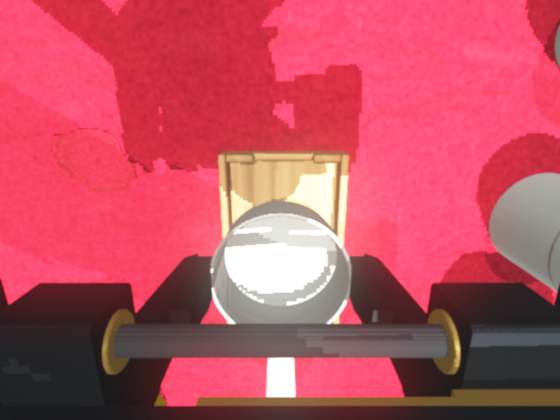

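Request:
move_arm(
  commands=[
    {"x": -1.5,"y": -0.5,"z": 20,"wx": 0,"wy": 0,"wz": 0},
    {"x": -1.5,"y": -0.5,"z": 45,"wx": 0,"wy": 0,"wz": 0},
    {"x": -1.5,"y": -0.5,"z": 65,"wx": 0,"wy": 0,"wz": 0},
    {"x": -1.5,"y": -0.5,"z": 80,"wx": 0,"wy": 0,"wz": 0},
    {"x": -1.5,"y": -0.5,"z": 88,"wx": 0,"wy": 0,"wz": 0},
    {"x": -1.5,"y": -0.5,"z": 90,"wx": 0,"wy": 0,"wz": 0},
    {"x": -1.5,"y": -0.5,"z": 90,"wx": 0,"wy": 0,"wz": 0},
    {"x": -1.5,"y": -0.5,"z": 90,"wx": 0,"wy": 0,"wz": 0},
  ],
)

```text
clock: 31.2
ee_pos: [0.5709, -0.2843, 0.0326]
orientation: [[0.025, 1.0, 0.0], [1.0, -0.025, 0.001], [0.001, 0.0, -1.0]]
force: [-0.2, 0.1, -0.7]
finger_gap: 0.0657
grip_force: 15.0
```

Request:
move_arm(
  commands=[
    {"x": 0,"y": 0,"z": 1,"wx": 0,"wy": 0,"wz": 0},
    {"x": 0,"y": 0,"z": 2,"wx": 0,"wy": 0,"wz": 0},
    {"x": 0,"y": 0,"z": 2.5,"wx": 0,"wy": 0,"wz": 0},
    {"x": 0,"y": 0,"z": 2.5,"wx": 0,"wy": 0,"wz": 0},
  ],
)

```text
clock: 31.6
ee_pos: [0.5701, -0.2839, 0.029]
orientation: [[0.025, 1.0, -0.001], [1.0, -0.025, 0.002], [0.002, -0.001, -1.0]]
force: [-0.7, -0.4, -0.3]
finger_gap: 0.0657
grip_force: 15.0
```

Request:
move_arm(
  commands=[
    {"x": 0,"y": 0,"z": 0.5,"wx": 0,"wy": 0,"wz": 0},
    {"x": 0,"y": 0,"z": 1,"wx": 0,"wy": 0,"wz": 0},
    {"x": 0,"y": 0,"z": 1.3,"wx": 0,"wy": 0,"wz": 0},
    {"x": 0,"y": 0,"z": 1.3,"wx": 0,"wy": 0,"wz": 0},
  ],
)

```text
clock: 32.0
ee_pos: [0.5702, -0.2838, 0.0277]
orientation: [[0.025, 1.0, -0.001], [1.0, -0.025, 0.002], [0.002, -0.001, -1.0]]
force: [0.4, -0.1, 0.0]
finger_gap: 0.0657
grip_force: 15.0
```

Request:
move_arm(
  commands=[
    {"x": 0,"y": 0,"z": 0,"wx": 0,"wy": 0,"wz": 0},
    {"x": 0,"y": 0,"z": 0,"wx": 0,"wy": 0,"wz": 0},
    {"x": 0,"y": 0,"z": 0,"wx": 0,"wy": 0,"wz": 0},
    {"x": 0,"y": 0,"z": 0,"wx": 0,"wy": 0,"wz": 0},
  ],
  hand=86,
)

```text
clock: 32.4
ee_pos: [0.5702, -0.2839, 0.0277]
orientation: [[0.025, 1.0, -0.001], [1.0, -0.025, 0.002], [0.002, -0.001, -1.0]]
force: [-1.0, -0.3, -0.8]
finger_gap: 0.0859
grip_force: 0.0
```

Request:
move_arm(
  commands=[
    {"x": 0,"y": 0,"z": -15,"wx": 0,"wy": 0,"wz": 0},
    {"x": 0,"y": 0,"z": -45,"wx": 0,"wy": 0,"wz": 0},
    {"x": 0,"y": 0,"z": -90,"wx": 0,"wy": 0,"wz": 0},
    {"x": 0,"y": 0,"z": -135,"wx": 0,"wy": 0,"wz": 0},
    {"x": 0,"y": 0,"z": -170,"wx": 0,"wy": 0,"wz": 0},
    {"x": 0,"y": 0,"z": -170,"wx": 0,"wy": 0,"wz": 0},
  ],
)

```text
clock: 33.0
ee_pos: [0.5734, -0.2863, 0.2061]
orientation: [[0.025, 1.0, 0.009], [1.0, -0.025, -0.006], [-0.006, 0.009, -1.0]]
force: [-0.2, -0.1, 1.0]
finger_gap: 0.0858
grip_force: 0.0
```

```bash
python3 - <<'E'
from h import *
s=arm.read_state(); print(s['ee_pos']); go(.385,.24,.2,90); go(.385,.24,.2,179)
c,f=cam("wrist"); p,d=arm.grab_frame("wrist"); np.savez('w10.npz',p=p,d=d,eye=c['eye'],att=c['attitude'])
P=cloud(c,f,d); m=(P[...,2]>.03)&(P[...,2]<.042)&(np.hypot(P[...,0]-.57,P[...,1]+.283)<.04); q=P[m]; print('bowl',len(q),q.min(0),q.max(0))
E
```

```text
[ 0.57344557 -0.28628534  0.2060931 ]
xyz mm [ 521.5 -201.5    1.3] w [ 0.0024  0.0116 -1.5956]
xyz mm [ 521.5 -201.5    1.3] w [ 0.0091 -0.014   3.1342]
bowl 598 [ 0.53577665 -0.32284498  0.03001282] [ 0.60229305 -0.25009055  0.0382692 ]
```

```bash
python3 - <<'E'
from h import *
a=np.load("w1.npz"); c,f=cam("wrist"); c0=dict(c,eye=a['eye'],attitude=a['att']); P=cloud(c0,f,a['d'])
m=(P[...,2]>.018)&(P[...,2]<.032)&(np.hypot(P[...,0]-.379,P[...,1]-.279)<.075); q=P[m]
b=q[q[:,1]<.275]; h=q[q[:,1]>.295]
print(q.min(0),q.max(0)); print(cv2.minEnclosingCircle((b[:,:2]*1000).astype('f4')),np.polyfit(h[:,1],h[:,0],1),h[:,0].mean(),h[:,1].mean(),np.percentile(h[:,2],[5,50,95]))
for y in np.arange(.29,.345,.01):
    k=h[abs(h[:,1]-y)<.005,0]
    if len(k): print(y.round(3),np.percentile(k,[2,98]).round(4))
E
```

```text
[0.35547477 0.22658572 0.01804366] [0.40785477 0.33809456 0.02999133]
((381.3774719238281, 252.6494140625), 26.48223304748535) [-0.06703235  0.39798174] 0.3766741864326684 0.3178697595383307 [0.02579724 0.02717429 0.02859464]
0.3 [0.3708 0.3849]
0.31 [0.3697 0.3847]
0.32 [0.3681 0.3842]
0.33 [0.3672 0.3842]
0.34 [0.3674 0.3842]
```

Request:
move_arm(
  commands=[
    {"x": 35,"y": -14,"z": 0,"wx": 0,"wy": 0,"wz": -0.13},
    {"x": 75,"y": -29,"z": 0,"wx": 0,"wy": 0,"wz": -0.27},
    {"x": 115,"y": -44,"z": 0,"wx": 0,"wy": 0,"wz": -0.41},
    {"x": 155,"y": -60,"z": 0,"wx": 0,"wy": 0,"wz": -0.55},
    {"x": 195,"y": -75,"z": 0,"wx": 0,"wy": 0,"wz": -0.69},
    {"x": 235,"y": -91,"z": 0,"wx": 0,"wy": 0,"wz": -0.83},
    {"x": 275,"y": -106,"z": 0,"wx": 0,"wy": 0,"wz": -0.97},
    {"x": 315,"y": -122,"z": 0,"wx": 0,"wy": 0,"wz": -1.1},
  ],
  hand=50,
)

```text
clock: 33.85
ee_pos: [0.4546, 0.0354, 0.1974]
orientation: [[-0.882, 0.471, -0.003], [0.471, 0.882, 0.002], [0.004, 0.0, -1.0]]
force: [0.3, 1.3, 0.6]
finger_gap: 0.0499
grip_force: 0.0
```

```bash
python3 -c "
from h import *
go(.3773,.3145,.10,163)"
```

```text
xyz mm [199.3 209.7  98.2] w [ 0.0035 -0.0023 -1.7647]
```

Request:
move_arm(
  commands=[
    {"x": 24,"y": 24,"z": 0,"wx": 0,"wy": 0,"wz": -0.14},
    {"x": 48,"y": 50,"z": 0,"wx": 0,"wy": 0,"wz": -0.28},
    {"x": 72,"y": 75,"z": 0,"wx": 0,"wy": 0,"wz": -0.42},
    {"x": 96,"y": 100,"z": 0,"wx": 0,"wy": 0,"wz": -0.56},
    {"x": 120,"y": 126,"z": 0,"wx": 0,"wy": 0,"wz": -0.7},
    {"x": 144,"y": 151,"z": 0,"wx": 0,"wy": 0,"wz": -0.84},
    {"x": 160,"y": 170,"z": 0,"wx": 0,"wy": 0,"wz": -0.98},
    {"x": 170,"y": 180,"z": 0,"wx": 0,"wy": 0,"wz": -1.12},
  ],
)

```text
clock: 34.65
ee_pos: [0.3908, 0.2745, 0.1978]
orientation: [[-0.807, -0.591, -0.003], [-0.591, 0.807, 0.001], [0.002, 0.003, -1.0]]
force: [-0.8, -0.2, -0.4]
finger_gap: 0.0504
grip_force: 0.0
```

Request:
move_arm(
  commands=[
    {"x": 0,"y": 0,"z": 10,"wx": 0,"wy": 0,"wz": -0.14},
    {"x": 0,"y": 0,"z": 20,"wx": 0,"wy": 0,"wz": -0.28},
    {"x": 0,"y": 0,"z": 40,"wx": 0,"wy": 0,"wz": -0.42},
    {"x": 0,"y": 0,"z": 60,"wx": 0,"wy": 0,"wz": -0.56},
    {"x": 0,"y": 0,"z": 80,"wx": 0,"wy": 0,"wz": -0.7},
    {"x": 0,"y": 0,"z": 80,"wx": 0,"wy": 0,"wz": -0.84},
    {"x": 0,"y": 0,"z": 80,"wx": 0,"wy": 0,"wz": -0.92},
    {"x": 0,"y": 0,"z": 80,"wx": 0,"wy": 0,"wz": -0.92},
  ],
)

```text
clock: 35.45
ee_pos: [0.3913, 0.2727, 0.1177]
orientation: [[-0.026, -1.0, -0.004], [-1.0, 0.026, 0.001], [-0.001, 0.004, -1.0]]
force: [0.6, 0.2, -0.1]
finger_gap: 0.05
grip_force: 0.0
```

```bash
python3 -c "
from h import *
print(arm.read_state()['ee_pos'],arm.read_state()['joint_positions']);go(.3773,.3145,.10,183.8)"
```

```text
[0.39126877 0.27274872 0.1177277 ] [ 3.57860973e-01  1.16006916e-01  1.94933837e+00  2.25513362e-03
  1.07938133e+00 -2.75874388e+00]
xyz mm [-41.4  15.   17.8] w [ 0.0036  0.0008 -0.0924]
```

Request:
move_arm(
  commands=[
    {"x": -20,"y": 7,"z": 5,"wx": 0.002,"wy": 0,"wz": -0.092},
    {"x": -41,"y": 15,"z": 17,"wx": 0.002,"wy": 0,"wz": -0.092},
    {"x": -41,"y": 15,"z": 17,"wx": 0.002,"wy": 0,"wz": -0.092},
    {"x": -41,"y": 15,"z": 17,"wx": 0.002,"wy": 0,"wz": -0.092},
    {"x": -41,"y": 15,"z": 17,"wx": 0.002,"wy": 0,"wz": -0.092},
  ],
)

```text
clock: 35.95
ee_pos: [0.3786, 0.3141, 0.1021]
orientation: [[0.064, -0.998, 0.001], [-0.998, -0.064, 0.001], [-0.001, -0.001, -1.0]]
force: [-0.2, -0.6, 1.2]
finger_gap: 0.0502
grip_force: 0.0
```

```bash
python3 - <<'E'
from h import *
print(arm.read_state()['ee_pos']);go(.3773,.3145,.019,183.8)
c,f=cam("wrist"); p,d=arm.grab_frame("wrist"); cv2.imwrite("pics/w11.png",p); P=cloud(c,f,d)
m=(P[...,2]>.02)&(P[...,2]<.032)&(np.hypot(P[...,0]-.381,P[...,1]-.2526)<.035); q=P[m]
if len(q): print('bowl',len(q),q.min(0),q.max(0),cv2.minEnclosingCircle((q[q[:,1]<.275][:,:2]*1000).astype('f4')))
E
```

```text
[0.37857659 0.31407414 0.10205609]
xyz mm [-0.4  1.3 83.1] w [-0.0009  0.0014 -0.002 ]
bowl 1179 [0.35531874 0.22662633 0.0200014 ] [0.40762186 0.28751022 0.02740012] ((381.5464782714844, 252.93235778808594), 26.423328399658203)
```

View pics/w11.png

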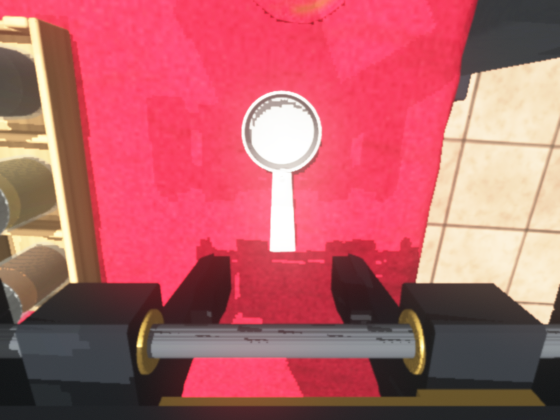

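Request:
move_arm(
  commands=[
    {"x": 0,"y": 1,"z": 30,"wx": 0,"wy": 0,"wz": 0},
    {"x": 0,"y": 1,"z": 60,"wx": 0,"wy": 0,"wz": 0},
    {"x": 0,"y": 1,"z": 78,"wx": 0,"wy": 0,"wz": 0},
    {"x": 0,"y": 1,"z": 82.5,"wx": 0,"wy": 0,"wz": 0},
    {"x": 0,"y": 1,"z": 82.5,"wx": 0,"wy": 0,"wz": 0},
    {"x": 0,"y": 1,"z": 82.5,"wx": 0,"wy": 0,"wz": 0},
    {"x": 0,"y": 1,"z": 82.5,"wx": 0,"wy": 0,"wz": 0},
  ],
)

```text
clock: 36.7
ee_pos: [0.3785, 0.3151, 0.0207]
orientation: [[0.065, -0.998, 0.003], [-0.998, -0.065, 0.003], [-0.003, -0.003, -1.0]]
force: [0.7, -0.8, 0.2]
finger_gap: 0.0504
grip_force: 0.0
```

Request:
move_arm(
  commands=[
    {"x": 0,"y": 0,"z": 0,"wx": 0,"wy": 0,"wz": 0},
    {"x": 0,"y": 0,"z": 0,"wx": 0,"wy": 0,"wz": 0},
    {"x": 0,"y": 0,"z": 0,"wx": 0,"wy": 0,"wz": 0},
    {"x": 0,"y": 0,"z": 0,"wx": 0,"wy": 0,"wz": 0},
    {"x": 0,"y": 0,"z": 0,"wx": 0,"wy": 0,"wz": 0},
    {"x": 0,"y": 0,"z": 0,"wx": 0,"wy": 0,"wz": 0},
  ],
  hand=8,
  force=30,
)

```text
clock: 37.3
ee_pos: [0.3774, 0.3147, 0.0194]
orientation: [[0.065, -0.998, 0.001], [-0.998, -0.065, 0.002], [-0.002, -0.001, -1.0]]
force: [0.3, 0.1, 0.3]
finger_gap: 0.0149
grip_force: 29.9
```

Request:
move_arm(
  commands=[
    {"x": 0,"y": 0,"z": -5,"wx": 0,"wy": 0,"wz": 0},
    {"x": 0,"y": 0,"z": -20,"wx": 0,"wy": 0,"wz": 0},
    {"x": 0,"y": 0,"z": -50,"wx": 0,"wy": 0,"wz": 0},
    {"x": 0,"y": 0,"z": -90,"wx": 0,"wy": 0,"wz": 0},
    {"x": 0,"y": 0,"z": -125,"wx": 0,"wy": 0,"wz": 0},
    {"x": 0,"y": 0,"z": -140,"wx": 0,"wy": 0,"wz": 0},
    {"x": 0,"y": 0,"z": -140,"wx": 0,"wy": 0,"wz": 0},
    {"x": 0,"y": 0,"z": -140,"wx": 0,"wy": 0,"wz": 0},
  ],
)

```text
clock: 38.1
ee_pos: [0.377, 0.3143, 0.1591]
orientation: [[0.065, -0.998, 0.001], [-0.998, -0.065, 0.002], [-0.002, -0.001, -1.0]]
force: [0.2, -0.5, -0.9]
finger_gap: 0.015
grip_force: 29.9
```

```bash
python3 - <<'E'
from h import *
s=arm.read_state(); print(s['ee_pos'],s['orientation'],s['joint_positions'])
go(.47,.0,.17,90)
c,f=cam("wrist"); p,d=arm.grab_frame("wrist"); P=cloud(c,f,d); R=np.array(s['orientation']); t=s['ee_pos']
Q=(P-t)@R; m=(Q[...,0]>.01)&(Q[...,0]<.12)&(abs(Q[...,1])<.04)&(abs(Q[...,2])<.04); q=Q[m]  # tool coords of held cup
b=q[(q[:,0]>.045)]; top=b[b[:,2]<np.percentile(b[:,2],40)]
print(len(q),q.min(0),q.max(0)); A=np.c_[q[:,0],np.ones(len(q))]
for x in np.arange(.02,.1,.01):
    k=abs(q[:,0]-x)<.005
    if k.sum(): print(x.round(3),np.round(np.percentile(q[k,2],[2,10,50]),4),np.round(np.percentile(q[k,1],[2,98]),4))
E
```

```text
[0.37702756 0.31427041 0.15905087] [[ 6.53084614e-02 -9.97864956e-01  5.78574252e-04]
 [-9.97863856e-01 -6.53074433e-02  1.63183854e-03]
 [-1.59056929e-03 -6.83911198e-04 -9.99998501e-01]] [ 4.51703262e-01  8.16527851e-02  1.89029963e+00  1.32114926e-03
  1.16840771e+00 -2.75576054e+00]
xyz mm [319.7 -72.3 -11.4] w [8.0000e-04 1.8000e-03 1.6362e+00]
14375 [ 0.01000078 -0.02602638 -0.0399605 ] [0.0883478  0.02643497 0.01936573]
0.02 [-0.0081 -0.0075 -0.0067] [-0.0064  0.0074]
0.03 [-0.0068 -0.0063 -0.0052] [-0.0059  0.0069]
0.04 [-0.0066 -0.0057  0.0051] [-0.0167  0.0169]
0.05 [-0.0062 -0.0044  0.0153] [-0.0228  0.0233]
0.06 [-0.006  -0.0028  0.0159] [-0.0249  0.0253]
0.07 [-0.0061 -0.0037  0.0158] [-0.024   0.0244]
0.08 [-0.0063 -0.0053  0.0148] [-0.0199  0.0202]
0.09 [-0.0067 -0.0061 -0.0048] [-0.0101  0.0106]
```

Request:
move_arm(
  commands=[
    {"x": 30,"y": -7,"z": 0,"wx": 0,"wy": 0,"wz": 0.12},
    {"x": 60,"y": -13,"z": 0,"wx": 0,"wy": 0,"wz": 0.26},
    {"x": 90,"y": -20,"z": 0,"wx": 0,"wy": 0,"wz": 0.4},
    {"x": 120,"y": -26,"z": 0,"wx": 0,"wy": 0,"wz": 0.54},
    {"x": 150,"y": -33,"z": 0,"wx": 0,"wy": 0,"wz": 0.68},
    {"x": 180,"y": -40,"z": 0,"wx": 0,"wy": 0,"wz": 0.82},
    {"x": 210,"y": -46,"z": 0,"wx": 0,"wy": 0,"wz": 0.96},
    {"x": 240,"y": -53,"z": 0,"wx": 0,"wy": 0,"wz": 1.1},
  ],
)

```text
clock: 38.95
ee_pos: [0.4448, 0.0772, 0.1572]
orientation: [[-0.863, -0.506, -0.003], [-0.506, 0.863, 0.002], [0.001, 0.003, -1.0]]
force: [-0.4, -0.2, -0.3]
finger_gap: 0.0149
grip_force: 29.9
```

```bash
python3 -c "
from h import *
s=arm.read_state();print(s['ee_pos'],s['finger_gap'],s['joint_positions'])
go(.568,-.344,.15,60);go(.568,-.344,.15,-1.4)"
```

```text
[0.44479236 0.0772355  0.15721617] 0.014876028521555134 [-9.33193063e-02 -3.59505781e-03  1.98304544e+00  1.91107003e-03
  1.16510777e+00 -2.19520894e+00]
xyz mm [ 106.8 -425.7    6. ] w [ 0.0021 -0.0029  1.0539]
xyz mm [ 106.8 -425.7    6. ] w [ 4.0000e-04 -4.2000e-03  2.1256e+00]
```

Request:
move_arm(
  commands=[
    {"x": 9,"y": -37,"z": 0,"wx": 0,"wy": 0,"wz": 0.14},
    {"x": 18,"y": -74,"z": 0,"wx": 0,"wy": 0,"wz": 0.28},
    {"x": 28,"y": -111,"z": 0,"wx": 0,"wy": 0,"wz": 0.42},
    {"x": 37,"y": -148,"z": 0,"wx": 0,"wy": 0,"wz": 0.56},
    {"x": 46,"y": -185,"z": 0,"wx": 0,"wy": 0,"wz": 0.7},
    {"x": 56,"y": -222,"z": 0,"wx": 0,"wy": 0,"wz": 0.84},
    {"x": 65,"y": -259,"z": 0,"wx": 0,"wy": 0,"wz": 0.98},
    {"x": 74,"y": -296,"z": 0,"wx": 0,"wy": 0,"wz": 1.12},
  ],
)

```text
clock: 39.75
ee_pos: [0.5327, -0.2149, 0.1563]
orientation: [[-0.831, 0.556, -0.002], [0.556, 0.831, 0.004], [0.004, 0.002, -1.0]]
force: [0.8, 0.4, -0.7]
finger_gap: 0.015
grip_force: 29.9
```

```bash
python3 -c "
from h import *
s=arm.read_state();print(s['ee_pos'],s['finger_gap'],s['joint_positions'])
go(.568,-.344,.15,-1.4)"
```

```text
[ 0.53267719 -0.21485156  0.15629757] 0.014998786760265967 [-0.5909592   0.26791881  1.67830821  0.00196763  1.19945021 -1.57255248]
xyz mm [-101.2  -87.7    5.7] w [-4.0000e-04 -4.7000e-03  1.0053e+00]
```

Request:
move_arm(
  commands=[
    {"x": -20,"y": -17,"z": 0,"wx": 0,"wy": 0,"wz": 0.14},
    {"x": -40,"y": -34,"z": 0,"wx": 0,"wy": 0,"wz": 0.28},
    {"x": -60,"y": -51,"z": 0,"wx": 0,"wy": 0,"wz": 0.42},
    {"x": -80,"y": -64,"z": 0,"wx": 0,"wy": 0,"wz": 0.56},
    {"x": -96,"y": -74,"z": 0,"wx": 0,"wy": 0,"wz": 0.7},
    {"x": -98,"y": -74,"z": 0,"wx": 0,"wy": 0,"wz": 0.84},
    {"x": -98,"y": -74,"z": 0,"wx": 0,"wy": 0,"wz": 0.95},
    {"x": -98,"y": -74,"z": 0,"wx": 0,"wy": 0,"wz": 0.95},
  ],
)

```text
clock: 40.55
ee_pos: [0.5735, -0.3291, 0.1557]
orientation: [[-0.036, 0.999, -0.002], [0.999, 0.036, 0.004], [0.004, -0.002, -1.0]]
force: [-0.3, -0.5, 0.0]
finger_gap: 0.0148
grip_force: 29.9
```

Request:
move_arm(
  commands=[
    {"x": 0,"y": 0,"z": 0,"wx": 0,"wy": 0,"wz": 0},
    {"x": 0,"y": 0,"z": 0,"wx": 0,"wy": 0,"wz": 0},
    {"x": 0,"y": 0,"z": 0,"wx": 0,"wy": 0,"wz": 0},
  ],
)

```text
clock: 40.85
ee_pos: [0.5743, -0.3294, 0.1581]
orientation: [[-0.038, 0.999, 0.0], [0.999, 0.038, 0.002], [0.002, 0.0, -1.0]]
force: [0.0, -0.1, -0.9]
finger_gap: 0.0151
grip_force: 29.9
```

```bash
python3 -c "
from h import *
s=arm.read_state();print(s['ee_pos'],s['finger_gap'],s['orientation'])
go(.568,-.344,.08,-1.4)"
```

```text
[ 0.57434716 -0.32941391  0.1581012 ] 0.015075761047742898 [[-3.84510219e-02  9.99260446e-01  2.82199343e-04]
 [ 9.99258613e-01  3.84504015e-02  1.94708332e-03]
 [ 1.93479267e-03  3.56857468e-04 -9.99998065e-01]]
xyz mm [-14.5  -6.9  78.1] w [ 0.0003 -0.0019  0.0629]
```

Request:
move_arm(
  commands=[
    {"x": -8,"y": -4,"z": 10,"wx": 0,"wy": 0,"wz": 0.063},
    {"x": -14.5,"y": -7,"z": 30,"wx": 0,"wy": -0.002,"wz": 0.063},
    {"x": -14.5,"y": -7,"z": 55,"wx": 0,"wy": -0.002,"wz": 0.063},
    {"x": -14.5,"y": -7,"z": 70,"wx": 0,"wy": -0.002,"wz": 0.063},
    {"x": -14.5,"y": -7,"z": 78,"wx": 0,"wy": -0.002,"wz": 0.063},
    {"x": -14.5,"y": -7,"z": 78,"wx": 0,"wy": -0.002,"wz": 0.063},
    {"x": -14.5,"y": -7,"z": 78,"wx": 0,"wy": -0.002,"wz": 0.063},
    {"x": -14.5,"y": -7,"z": 78,"wx": 0,"wy": -0.002,"wz": 0.063},
  ],
)

```text
clock: 41.65
ee_pos: [0.5689, -0.3448, 0.0818]
orientation: [[0.026, 1.0, 0.002], [1.0, -0.026, -0.002], [-0.002, 0.002, -1.0]]
force: [-1.0, -0.4, -0.5]
finger_gap: 0.015
grip_force: 29.9
```

```bash
python3 - <<'E'
from h import *
s=arm.read_state();print(s['ee_pos'],s['finger_gap'],s['orientation'])
go(.568,-.3457,.041,-1.4)
c,f=cam("wrist"); p,d=arm.grab_frame("wrist"); cv2.imwrite("pics/w12.png",p); P=cloud(c,f,d)
m=(P[...,2]>.033)&(P[...,2]<.041)&(np.hypot(P[...,0]-.5695,P[...,1]+.284)<.045); q=P[m]
print('large',len(q),q.min(0),q.max(0))
# circle fit to large rim outer
b=q[np.hypot(q[:,0]-.5695,q[:,1]+.284)>.028]; A=np.c_[2*b[:,:2],np.ones(len(b))]; r=np.linalg.lstsq(A,(b[:,:2]**2).sum(1),rcond=None)[0]; print('fit',r[:2],np.sqrt(r[2]+r[0]**2+r[1]**2))
m=(P[...,2]>.079)&(P[...,2]<.095)&(np.hypot(P[...,0]-.5695,P[...,1]+.284)<.05); q=P[m]
print('small',len(q),q.min(0),q.max(0))
E
```

```text
[ 0.56888825 -0.34480938  0.08184373] 0.015042052913695437 [[ 0.02572923  0.99966598  0.00243806]
 [ 0.99966731 -0.0257247  -0.0018739 ]
 [-0.00181055  0.00248546 -0.99999527]]
xyz mm [-0.8 -1.  40.8] w [ 0.0025  0.0018 -0.0013]
large 255 [ 0.54215053 -0.26547757  0.03460095] [ 0.59771528 -0.2496561   0.03839516]
fit [ 0.5689584  -0.28454443] 0.03421084286426645
small 4720 [ 0.54288969 -0.33398616  0.07902138] [ 0.5955179  -0.25524172  0.09083254]
```

View pics/w12.png

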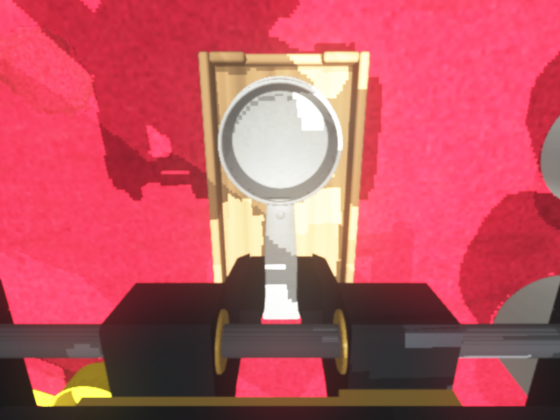

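Request:
move_arm(
  commands=[
    {"x": -1.5,"y": 0,"z": 8,"wx": 0,"wy": 0,"wz": 0},
    {"x": -1.5,"y": 0,"z": 16,"wx": 0,"wy": 0,"wz": 0},
    {"x": -1.5,"y": 0,"z": 21,"wx": 0,"wy": 0,"wz": 0},
    {"x": -1.5,"y": 0,"z": 24,"wx": 0,"wy": 0,"wz": 0},
    {"x": -1.5,"y": 0,"z": 27,"wx": 0,"wy": 0,"wz": 0},
    {"x": -1.5,"y": 0,"z": 27,"wx": 0,"wy": 0,"wz": 0},
    {"x": -1.5,"y": 0,"z": 27,"wx": 0,"wy": 0,"wz": 0},
  ],
)

```text
clock: 42.4
ee_pos: [0.5681, -0.3458, 0.0534]
orientation: [[0.026, 1.0, 0.001], [1.0, -0.026, -0.0], [-0.0, 0.001, -1.0]]
force: [0.0, 0.2, 0.2]
finger_gap: 0.0153
grip_force: 29.9
```

```bash
python3 - <<'E'
from h import *
s=arm.read_state();print(s['ee_pos'],s['orientation'],s['force'])
go(.5687,-.3465,.041,-1.4)
c,f=cam("wrist"); p,d=arm.grab_frame("wrist"); P=cloud(c,f,d)
for n,lo,hi,r0 in(("large",.033,.041,.031),("small",.055,.068,.0)):
    R=np.hypot(P[...,0]-.569,P[...,1]+.2845); q=P[(P[...,2]>lo)&(P[...,2]<hi)&(R<.04)&(R>r0)&(P[...,1]>-.3)]
    print(n,len(q),q.min(0),q.max(0))
E
```

```text
[ 0.56814497 -0.3458047   0.0534416 ] [[ 2.60030005e-02  9.99661556e-01  7.85838360e-04]
 [ 9.99661804e-01 -2.60027160e-02 -3.70042802e-04]
 [-3.49483632e-04  7.95194816e-04 -9.99999623e-01]] [0.02385142 0.15698927 0.20305939]
xyz mm [-0.7  0.6 12.4] w [ 0.0008  0.0004 -0.0016]
large 1444 [ 0.53526019 -0.29997544  0.03300043] [ 0.6027565  -0.24972132  0.03854835]
small 1709 [ 0.54199396 -0.29992417  0.05500072] [ 0.59474652 -0.25633816  0.06112515]
```

Request:
move_arm(
  commands=[
    {"x": -1,"y": 0.6,"z": 3,"wx": 0,"wy": 0,"wz": 0},
    {"x": -1,"y": 0.6,"z": 6,"wx": 0,"wy": 0,"wz": 0},
    {"x": -1,"y": 0.6,"z": 9,"wx": 0,"wy": 0,"wz": 0},
    {"x": -1,"y": 0.6,"z": 11,"wx": 0,"wy": 0,"wz": 0},
    {"x": -1,"y": 0.6,"z": 11,"wx": 0,"wy": 0,"wz": 0},
  ],
)

```text
clock: 42.95
ee_pos: [0.5683, -0.3465, 0.0418]
orientation: [[0.026, 1.0, -0.0], [1.0, -0.026, 0.0], [0.0, -0.0, -1.0]]
force: [0.9, 0.3, -0.1]
finger_gap: 0.0149
grip_force: 29.9
```

Request:
move_arm(
  commands=[
    {"x": 0.3,"y": 0,"z": 0,"wx": 0,"wy": -0.03,"wz": 0},
    {"x": 0.6,"y": 0,"z": 0,"wx": 0,"wy": -0.06,"wz": 0},
    {"x": 1,"y": 0,"z": 0,"wx": 0,"wy": -0.09,"wz": 0},
    {"x": 1.3,"y": 0,"z": 0,"wx": 0,"wy": -0.12,"wz": 0},
    {"x": 1.7,"y": 0,"z": 0,"wx": 0,"wy": -0.14,"wz": 0},
    {"x": 1.7,"y": 0,"z": 0,"wx": 0,"wy": -0.14,"wz": 0},
    {"x": 1.7,"y": 0,"z": 0,"wx": 0,"wy": -0.14,"wz": 0},
  ],
)

```text
clock: 43.65
ee_pos: [0.5688, -0.3448, 0.0425]
orientation: [[0.025, 1.0, -0.003], [0.99, -0.025, -0.14], [-0.14, 0.001, -0.99]]
force: [-0.2, 0.5, -0.3]
finger_gap: 0.0148
grip_force: 29.9
```

Request:
move_arm(
  commands=[
    {"x": 0.07,"y": 0,"z": 0.5,"wx": 0,"wy": 0,"wz": 0},
    {"x": 0.14,"y": 0,"z": 1,"wx": 0,"wy": 0,"wz": 0},
    {"x": 0.21,"y": 0,"z": 1.5,"wx": 0,"wy": 0,"wz": 0},
    {"x": 0.21,"y": 0,"z": 1.5,"wx": 0,"wy": 0,"wz": 0},
  ],
)

```text
clock: 44.05
ee_pos: [0.5685, -0.3452, 0.0407]
orientation: [[0.026, 1.0, -0.003], [0.99, -0.026, -0.14], [-0.14, 0.001, -0.99]]
force: [0.4, -0.0, -0.2]
finger_gap: 0.015
grip_force: 30.0
```

Request:
move_arm(
  commands=[
    {"x": 0.07,"y": 0,"z": 0.4,"wx": 0,"wy": 0,"wz": 0},
    {"x": 0.1,"y": 0,"z": 0.8,"wx": 0,"wy": 0,"wz": 0},
    {"x": 0.1,"y": 0,"z": 0.8,"wx": 0,"wy": 0,"wz": 0},
  ],
)

```text
clock: 44.35
ee_pos: [0.5686, -0.3451, 0.04]
orientation: [[0.026, 1.0, -0.003], [0.99, -0.026, -0.14], [-0.14, 0.001, -0.99]]
force: [0.3, -0.6, 0.7]
finger_gap: 0.0154
grip_force: 30.0
```

Request:
move_arm(
  commands=[
    {"x": 0.05,"y": 0,"z": 0.4,"wx": 0,"wy": 0,"wz": 0},
    {"x": 0.1,"y": 0,"z": 0.7,"wx": 0,"wy": 0,"wz": 0},
    {"x": 0.1,"y": 0,"z": 0.7,"wx": 0,"wy": 0,"wz": 0},
  ],
)

```text
clock: 44.65
ee_pos: [0.5687, -0.345, 0.0393]
orientation: [[0.026, 1.0, -0.003], [0.99, -0.026, -0.14], [-0.14, 0.001, -0.99]]
force: [0.3, 0.8, 0.0]
finger_gap: 0.0145
grip_force: 29.9
```

Request:
move_arm(
  commands=[
    {"x": 0,"y": 0,"z": 0,"wx": 0,"wy": 0,"wz": 0},
    {"x": 0,"y": 0,"z": 0,"wx": 0,"wy": 0,"wz": 0},
    {"x": 0,"y": 0,"z": 0,"wx": 0,"wy": 0,"wz": 0},
    {"x": 0,"y": 0,"z": 0,"wx": 0,"wy": 0,"wz": 0},
  ],
  hand=45,
)

```text
clock: 45.05
ee_pos: [0.5687, -0.3451, 0.0394]
orientation: [[0.026, 1.0, -0.003], [0.99, -0.026, -0.14], [-0.14, 0.001, -0.99]]
force: [1.0, 0.4, -0.2]
finger_gap: 0.0435
grip_force: 0.0
```

Request:
move_arm(
  commands=[
    {"x": -3,"y": 0,"z": -20,"wx": 0,"wy": 0,"wz": 0},
    {"x": -8,"y": 0,"z": -55,"wx": 0,"wy": 0.05,"wz": 0},
    {"x": -14,"y": 0,"z": -95,"wx": 0,"wy": 0.14,"wz": 0},
    {"x": -20,"y": 0,"z": -140,"wx": 0,"wy": 0.14,"wz": 0},
    {"x": -20,"y": 0,"z": -150,"wx": 0,"wy": 0.14,"wz": 0},
    {"x": -20,"y": 0,"z": -150,"wx": 0,"wy": 0.14,"wz": 0},
  ],
)

```text
clock: 45.65
ee_pos: [0.5698, -0.3449, 0.1936]
orientation: [[0.026, 1.0, 0.005], [1.0, -0.026, -0.004], [-0.004, 0.005, -1.0]]
force: [0.6, -0.2, -0.9]
finger_gap: 0.0447
grip_force: 0.0
```

```bash
python3 - <<'E'
from h import *
p,d=arm.grab_frame("wrist"); q,_=arm.grab_frame("side"); c,f=cam("wrist"); P=cloud(c,f,d)
cv2.imwrite("pics/fin.png",np.hstack([cv2.resize(p[20:340,120:450],(400,400)),cv2.resize(q[130:400,170:370],(300,400))]))
R=np.hypot(P[...,0]-.569,P[...,1]+.2845)
for lo,hi in((.026,.0315),(.0315,.036),(.036,.06)):
    k=P[(P[...,2]>lo)&(P[...,2]<hi)&(R<.12)]; print(lo,len(k),k.min(0),k.max(0))
for y in np.arange(-.35,-.25,.01):
    k=P[(abs(P[...,1]-y)<.004)&(abs(P[...,0]-.568)<.006),2]
    if len(k): print(y.round(3),np.nanmedian(k).round(4))
print(arm.read_state()['clock'])
E
```

```text
0.026 560 [ 0.53271854 -0.38377455  0.02600903] [ 0.59951875 -0.24764911  0.03149919]
0.0315 995 [ 0.53271756 -0.38367633  0.03150897] [ 0.59946483 -0.24754694  0.03597991]
0.036 873 [ 0.5564868  -0.36415027  0.03600702] [ 0.57370865 -0.31137571  0.0449163 ]
-0.35 0.0426
-0.34 0.0414
-0.33 0.0396
-0.32 0.2715
-0.31 0.034
-0.3 0.0124
-0.29 0.0095
-0.28 0.0075
-0.27 0.0073
-0.26 0.0092
45.75
```

View pics/fin.png

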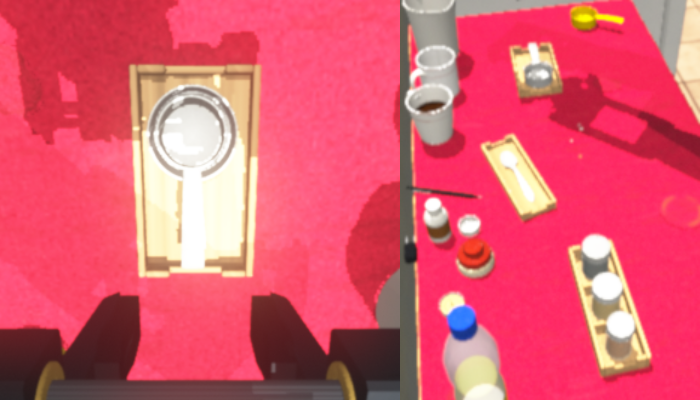

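```bash
python3 -c "
from cell import arm
print(arm.finish_job())"
```

```text
the job is handed in; nothing more can be done
None
```

Job handed in at about 46 s: both jars stand upright in the end bays, the teaspoon lies flat in its tray and the cups are nested in theirs with handles aligned; I never touched the middle jar or the timer, and the hand-in returned no verdict.

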